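Fetch the long case from the middle of a sloping stack

TASK

On the two sloping stands are stacks of wooden cases; the long case lies in the middle of one of them. Lift off the case on top of it and set that aside flat on the bench, right way up, then take out the long case and lay it flat and right way up inside the shallow tray, and finally put the case you set aside back squarely on the case that is left on that stand, flush on it and sloping as before. Set the cases down without dropping them, and leave the lowest case, the other stack and the other things as they stand.

Things in the scene. Friction and masses are not known exactly. Their poses are not given: they have to be found in the camera images.
- long_box: closed wooden slide-lid case, 160 mm long (its y), 48 mm deep (its x) and 40 mm high (its z); origin at the centre of its underside. The wanted case, 0.23 to 0.47 kg; the only long one; at the start second from below in its stack. Square to its stand: y level, x uphill away from the robot, z 30 degrees off vertical towards the robot.
- cover_box: closed wooden slide-lid case, 120 mm long (its y), 48 mm deep (its x) and 40 mm high (its z); origin at the centre of its underside. 0.17 to 0.35 kg; at the start on top of the long case. Square to its stand: y level, x uphill away from the robot, z 30 degrees off vertical towards the robot.
- under_box: closed wooden slide-lid case, 120 mm long (its y), 48 mm deep (its x) and 40 mm high (its z); origin at the centre of its underside. 0.17 to 0.35 kg; below the long case, lowest on that stand; it stays there. Square to its stand: y level, x uphill away from the robot, z 30 degrees off vertical towards the robot.
- other_low: closed wooden slide-lid case, 120 mm long (its y), 48 mm deep (its x) and 40 mm high (its z); origin at the centre of its underside. Lowest of the other stack, not to be moved.
- other_mid: closed wooden slide-lid case, 120 mm long (its y), 48 mm deep (its x) and 40 mm high (its z); origin at the centre of its underside. Middle of the other stack, not to be moved.
- other_top: closed wooden slide-lid case, 120 mm long (its y), 48 mm deep (its x) and 40 mm high (its z); origin at the centre of its underside. Top of the other stack, not to be moved.
- stand_a: small fixed wooden stand carrying the long case (left or right). Its plate slopes 30 degrees about its y, low side to the robot (-x). Origin on the bench under the plate's middle; the plate's surface is 42 mm above it there, and the middle of the lowest case's underside rests on that point. Faces that the cases lean on: 24 mm downhill of it. Cases lie square to the slope.
- stand_b: The like stand with the other stack. Both stands: 132 mm wide; at the plate's low edge two posts (12 mm thick, 16 mm wide) rise 102 mm, square to the plate; the fronts of the cases lean on them. Between the posts is an open gap 80 mm wide, at the middle, for a finger; the back is open. Origin on the bench under the plate's middle.
- tray: fixed shallow open wooden tray lying flat on the bench, left or right in front of the stands: inside 110 mm (its x) by 190 mm (its y), outside 126 by 206 mm, floor 6 mm above the bench, rim 18 mm above the bench, origin at the centre of its underside. The bench between the tray and the abrasive roll is clear.
- roll: round roll of abrasive cloth standing on the bench, 69 mm across, 50 mm high, origin at the centre of its underside; a bystander on the other side from the tray.
- block: bare wooden block tapering upwards, 28 x 50 mm and 64 mm high, standing between the two stands; origin at the centre of its underside; a bystander.
- mallet: wooden mallet lying at the far left of the bench, 184 x 85 mm and 60 mm high; origin at the centre of its underside; a bystander.
- calliper: spring calliper lying flat near the front right edge of the bench, 68 x 152 x 9 mm; origin at the centre of its underside; a bystander.

How it is judged:
On the way, in this order (a step that is already met when the one before it is completed fails the run):
1. the case from on top of the long case lies flat on the bench, let go (height (world z) of cover_box below 0.012 m and angle between cover_box's own z axis and vertical below 0.08 rad and contact force between the fingers and cover_box below 0.1 N and linear speed of cover_box below 0.03 m/s), for 0.2 s.
2. the long case lies flat inside the tray, let go (x of long_box in the frame of tray between -0.045 and 0.045 m and y of long_box in the frame of tray between -0.08 and 0.08 m and z of long_box in the frame of tray below 0.01 m and angle between long_box's own z axis and vertical below 0.06 rad and contact force between the fingers and long_box below 0.1 N), for 0.2 s.
At the end, for the whole second after the job is handed in: The long case lies flat (0.06 rad) on the tray's floor; the case from on top of it rests flush on the lowest case of that stand (within 0.06 rad and 4 mm, at most 10 mm out downhill, 12 mm uphill, 20 mm sideways, 0.14 rad turned); both let go and at rest (all of step 2 and x of cover_box in the frame of under_box between -0.01 and 0.012 m and y of cover_box in the frame of under_box between -0.02 and 0.02 m and z of cover_box in the frame of under_box between 0.036 and 0.044 m and angle between the z axis of cover_box and the z axis of under_box, either way round below 0.06 rad and angle between the y axis of cover_box and the y axis of under_box, either way round below 0.14 rad and contact force between the fingers and cover_box below 0.1 N and linear speed of each of long_box, cover_box below 0.02 m/s); the robot touches nothing.
It fails at once if a handled case is let fall or thrown (over 0.5 m/s while not held) ((contact force between the fingers and long_box below 0.05 N and linear speed of long_box above 0.5 m/s) or (contact force between the fingers and cover_box below 0.05 N and linear speed of cover_box above 0.5 m/s)).
It fails at once if the lowest case under the long one is shifted more than 15 mm (distance of under_box from where it was at the start of the episode above 0.015 m).
It fails at once if a case of the other stack is shifted more than 15 mm (distance of any of other_low, other_mid, other_top from where it was at the start of the episode above 0.015 m).
It fails at once if a bystander is shifted more than 25 mm (distance of any of roll, block, mallet, calliper from where it was at the start of the episode above 0.025 m).
It also fails if it takes over 58 s, if anything falls off the work surface, if the arm or the gripper's body presses on something with over 40 N, if the wrist force passes 120 N, or if a joint passes its speed limit or range.

ROBOT

A 7-joint arm with a two-finger parallel gripper is mounted at the origin on a cart in front of the work surface, level with it; the furniture and walls round the work are solid. World frame = base frame: x ahead of the robot, y to its left, z up, the work surface at z = 0. Lengths are in m, angles in rad, forces in N, time in s.
With the tool pointing down it reaches from about 0.425 to 0.875 m from the base axis. Payload 4.7 kg.
Tool frame: the origin (TCP) lies on the front face of the gripper's body, between the roots of the fingers; the fingertips stand 73 mm ahead of it and the grasp point (between the pads) lies arm.tcp_to_grasp ahead of it (arm.tcp_to_grasp is the distance from the TCP to the grasp point, in m); x points along the fingers, y is the direction in which the jaws open and shut, and the axes are right-handed (so a half turn about x gives the same grasp; the last joint's range is limited). The gripper opens to 85 mm and grips with 20 to 120 N. Pads are 22 mm wide; open, the fingers measure 114 mm over their backs; the gripper's body (76 mm by 85 mm) begins 54 mm behind the grasp point. The pads swing forward as they close: fully open they stand 13 mm farther back than shut.
Start: joints at [1.327, 0.321, -0.07, 1.45, 0.023, 1.371, -0.057], TCP at [0.166, -0.629, 0.304] pointing down, gripper open.
Joint ranges: [-2.86, 2.86], [-0.3, 2.09], [-1.38, 1.24], [0.06, 2.45], [-1.56, 4.7], [0.09, 2.05], [-2.69, 2.69]. Speed limits (rad/s): [2.57, 2.57, 3.14, 3.14, 3.14, 3.14, 3.14].

INTERFACE

Orientations are given as a unit quaternion [x, y, z, w].
In Python, from workcell import arm gives the robot as it stands.
- The arm moves only by the shell command python3 -m inch 'ROWS'. ROWS is JSON, a list that holds one entry, the list of rows, each a list of 7 numbers: the shift along the tool's x, y, z in cm, then the turn, a rotation vector about the tool's x, y, z in degrees, then the closure, from 0 (fully open) to 1 (shut). In form: [[[tx, ty, tz, wx, wy, wz, fingers], ...]]. A call has 1 to 8 rows; each row shifts and turns the commanded pose from where the row before left it, along the tool's axes as they then stand; what a row does not reach is not made up. A row lasts 1/8 s, in which the tool goes at most 62.5 mm and 10.7 degrees, less where a joint would pass 70% of its speed; a pose out of reach is approached as far as the arm can. A call is refused whole if a number of a shift passes 6.25 or a number of a turn 10.7, either way. A call with a gripper value outside its range is refused whole. The fingers move at their own pace and stop on an object; the grip force is fixed at half the most. Time passes only in rows, so rows that do not move let the fingers close. It gives the time, the measured TCP pose, the force and the opening at its end, in the units of the state.
- arm.observe(): the state, without advancing time (a new reading comes with each control period).
- arm.grab_frame(name): name is "scene" or "top"; returns the picture (420x560x3 uint8, red, green, blue); there is no depth.
- arm.camera_model(name): a dict with "vfov" (degrees; the focal length in pixels is half the picture's height over the tangent of half this angle, whatever the lens; pixels are square), "cx", "cy" (the principal point, pixels), "world_from_camera" (4x4, takes a point from camera to world coordinates). Camera axes: x right, y down, z forward; pixel columns grow to the right and rows downward; lengths in m; the calibration is good to about 2 mm. A picture is of the moment at which its call begins. camera_model takes no time and is no camera call.
- arm.close_job(): hands the job in, once; it reports no verdict.
The state is a dict: "time": time; "joint_positions": joint angles; "qd": joint speeds; "tau": joint torques, N m; "tool_pos": TCP position; "orientation": TCP orientation; "ft_force": force on the tool from outside, world axes, zero at the start; "wrist_torque": the same for the moment, N m; "opening": opening from 0.0 (shut) to 1.0 (fully open).
Only numpy, scipy, OpenCV 4.12 (cv2) and the standard library are available. Lean on these libraries where they do the work, as an engineer would, in place of code of your own. Each camera call takes 0.05 s, during which the arm holds its last target.

## Working session

There is one attempt and no reset: what is moved stays moved. The work goes in short steps, Python scripts to look and compute and a shell command to move; the robot and the scene stay as the last step left them, time stands still between calls to the robot, and variables do not carry over. Pictures are saved under pics/ and viewed, and the job is handed in when it is done.

```bash
ls; mkdir -p pics; python3 - <<'E'
from workcell import arm
import cv2,json
print(arm.observe()); print(arm.tcp_to_grasp)
for n in("scene","top"):
    cv2.imwrite(f"pics/{n}0.png",arm.grab_frame(n)[:,:,::-1]); print(n,arm.camera_model(n))
E
```

```text
pics
{'time': 0.0, 'joint_positions': array([ 1.32711044,  0.32184682, -0.07012662,  1.45170539,  0.02262452,
        1.37077529, -0.05688406]), 'qd': array([ 0.00148869,  0.0009609 , -0.00216707, -0.00157739,  0.00086959,
       -0.00060451, -0.00076072]), 'tau': array([-1.19011142e-04, -4.93576705e+01, -3.82009596e-01, -3.14329040e+01,
        1.31615481e-02,  1.14750594e-02,  4.74427537e-07]), 'tool_pos': array([ 0.16558513, -0.62813753,  0.30279296]), 'orientation': array([-0.70111002, -0.09159763,  0.70136334, -0.09024453]), 'ft_force': array([ 0.06430287,  0.34304352, -1.14031816]), 'wrist_torque': array([ 0.0188351 , -0.00360424,  0.01868067]), 'opening': 0.9973047902167663}
0.0539
scene {'vfov': 56.13383565998392, 'cx': 283.9352528061366, 'cy': 209.45830430500885, 'world_from_camera': array([[-0.81296682, -0.26720248,  0.51738553, -0.14379305],
       [-0.58181843,  0.40922938, -0.70286459,  0.94535265],
       [-0.0239222 , -0.87243002, -0.48815324,  0.69617991],
       [ 0.        ,  0.        ,  0.        ,  1.        ]])}
top {'vfov': 49.82568927460118, 'cx': 281.5656802440482, 'cy': 208.28684012451606, 'world_from_camera': array([[ 0.00643273, -0.98920917,  0.14636886,  0.30114951],
       [-0.99997362, -0.00685733, -0.00239652,  0.04680117],
       [ 0.00337436, -0.14634959, -0.98922718,  1.35212666],
       [ 0.        ,  0.        ,  0.        ,  1.        ]])}
```

View pics/scene0.png

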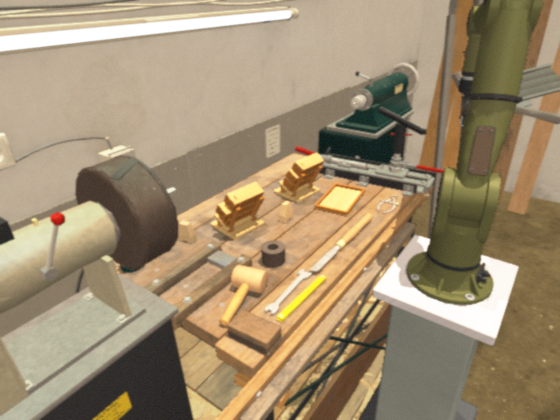

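View pics/top0.png

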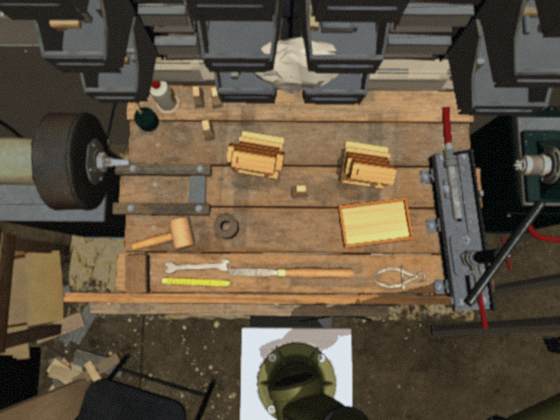

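The scene view shows stacks at about (240,208) and (300,177). In the top view they are at (256,155) and (368,166), the tray is at (375,223), the roll at (228,226) and the block at (300,190). I'll zoom in next.

```bash
python3 - <<'E'
import cv2,numpy as np
t=cv2.imread("pics/top0.png"); s=cv2.imread("pics/scene0.png")
a=cv2.resize(t[125:250,215:425],None,fx=3.8,fy=3.8,interpolation=cv2.INTER_CUBIC); cv2.imwrite("pics/topz.png",a)
b=cv2.resize(s[145:245,200:330],None,fx=6,fy=6,interpolation=cv2.INTER_CUBIC); cv2.imwrite("pics/scz.png",b)
E
```

```text
(no output)
```

View pics/topz.png

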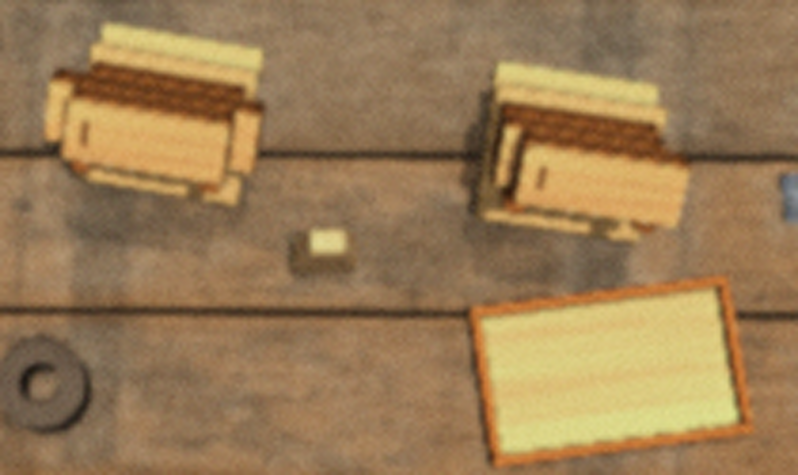

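View pics/scz.png

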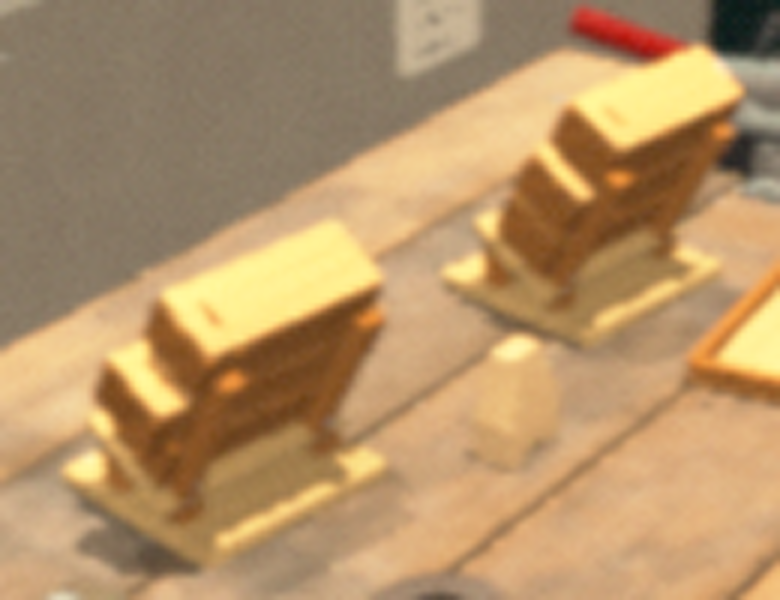

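```bash
python3 - <<'E'
import cv2,numpy as np
t=cv2.imread("pics/top0.png"); s=cv2.imread("pics/scene0.png")
def z(im,x0,y0,w,h,f,name):
    a=cv2.resize(im[y0:y0+h,x0:x0+w],None,fx=f,fy=f,interpolation=cv2.INTER_CUBIC)
    for i in range(0,w,10):
        cv2.line(a,(i*f,0),(i*f,8),(0,0,255),1); cv2.putText(a,str(x0+i),(i*f,20),0,.4,(255,0,255),1)
    for i in range(0,h,10):
        cv2.line(a,(0,i*f),(8,i*f),(0,0,255),1); cv2.putText(a,str(y0+i),(8,i*f+4),0,.4,(255,0,255),1)
    cv2.imwrite(name,a)
z(t,222,125,70,60,10,"pics/tz1.png"); z(s,205,178,66,60,10,"pics/sz1.png")
E
```

```text
(no output)
```

View pics/tz1.png

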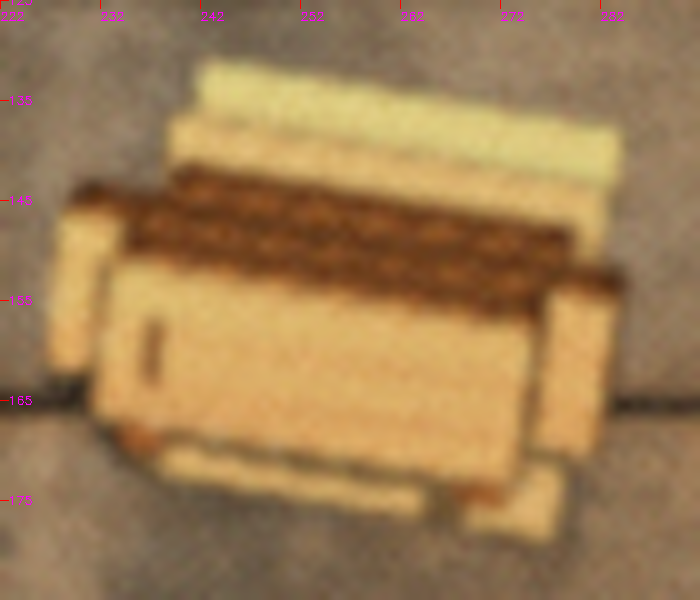

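View pics/sz1.png

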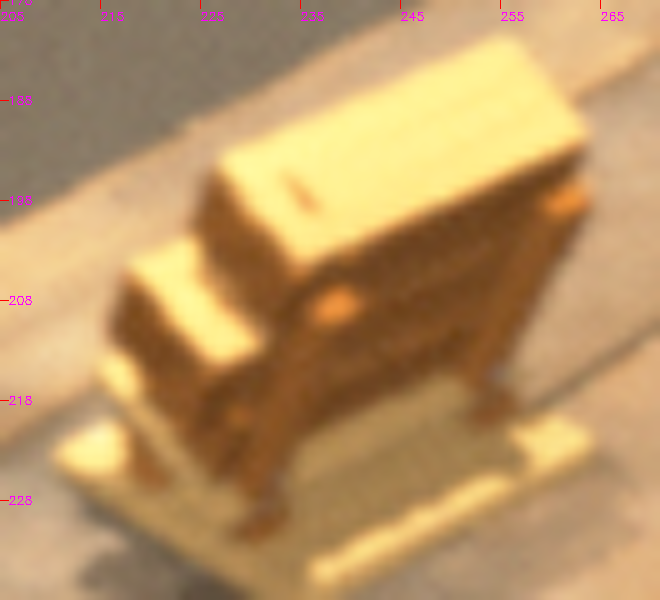

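```bash
cat > h.py <<'E'
import numpy as np, cv2
from workcell import arm
from scipy.spatial.transform import Rotation as R
def cam(n):
    c=arm.camera_model(n); T=np.array(c["world_from_camera"]); f=210/np.tan(np.radians(c["vfov"])/2)
    K=np.array([[f,0,c["cx"]],[0,f,c["cy"]],[0,0,1]]); return K,T
def P(n):
    K,T=cam(n); return K@np.linalg.inv(T)[:3]
def proj(n,X):
    X=np.atleast_2d(X); q=np.c_[X,np.ones(len(X))]@P(n).T; return q[:,:2]/q[:,2:]
def ray(n,uv,z):
    K,T=cam(n); uv=np.atleast_2d(uv).astype(float); d=np.c_[uv,np.ones(len(uv))]@np.linalg.inv(K).T@T[:3,:3].T
    s=(z-T[2,3])/d[:,2]; return T[:3,3]+d*s[:,None]
def tri(a,b):
    X=cv2.triangulatePoints(P("top"),P("scene"),np.float64(a).T,np.float64(b).T); return (X[:3]/X[3]).T
def standT(x,y,yaw):
    T=np.eye(4); T[:3,:3]=R.from_euler('z',yaw).as_matrix(); T[:3,3]=[x,y,0]; return T
def caseT(x,y,yaw,k):
    C=np.eye(4); C[:3,:3]=R.from_euler('y',-30,degrees=True).as_matrix(); C[:3,3]=np.array([0,0,.042])+.04*k*C[:3,2]
    return standT(x,y,yaw)@C
E
python3 - <<'E'
from h import *
f=lambda L,x,y:(np.array(L)+.5)/10-.5+[x,y]
t=f([[108,255],[538,320],[90,415],[512,482],[65,205],[48,372]],222,125)
s=f([[220,158],[510,38],[300,262],[588,140],[125,268],[210,362]],205,178)
X=tri(t,s); print(X.round(4)); print("reproj",(proj("top",X)-t).round(1).tolist(),(proj("scene",X)-s).round(1).tolist())
print(np.linalg.norm(X[0]-X[1]),np.linalg.norm(X[2]-X[3]),np.linalg.norm(X[0]-X[2]),np.linalg.norm(X[1]-X[3]),np.linalg.norm(X[4]-X[5]))
print("z expect", .146+.012,.146-.012)
d=X[1]-X[0]+X[3]-X[2]; yaw=np.arctan2(d[0],-d[1]); print("yaw",yaw)
c=X[:4].mean(0); o=c[:2]+.06*np.array([np.cos(yaw),np.sin(yaw)]); print(c,o)
# pixel side: plane rays
zz=[.042+.12*np.cos(np.pi/6)+.012]*2+[.042+.12*np.cos(np.pi/6)-.012]*2
for n,u in(("top",t),("scene",s)):
    Y=np.array([ray(n,u[i],zz[i])[0] for i in range(4)]); d=Y[1]-Y[0]+Y[3]-Y[2]; print(n,Y.round(4).tolist(),np.arctan2(d[0],-d[1]),Y.mean(0))
# tray
im=cv2.imread("pics/top0.png"); h=cv2.cvtColor(im,cv2.COLOR_BGR2HSV)
m=((h[...,2]>150)&(h[...,1]>90)).astype(np.uint8)*255; m[:190]=0;m[255:]=0;m[:,:330]=0;m[:,420:]=0
cs,_=cv2.findContours(m,0,2); c=max(cs,key=cv2.contourArea); r=cv2.minAreaRect(c); b=cv2.boxPoints(r); print(r)
W=ray("top",b,.015); print(W.round(3),W.mean(0),np.linalg.norm(np.diff(W,axis=0),axis=1))
E
```

```text
[[0.6378 0.179  0.1541]
 [0.6203 0.0612 0.1526]
 [0.5993 0.186  0.1321]
 [0.5814 0.0689 0.129 ]
 [0.6643 0.1966 0.1154]
 [0.6216 0.2033 0.0978]]
reproj [[0.1, 0.1], [0.2, 0.3], [-0.1, -0.2], [-0.0, -0.0], [-0.2, -0.3], [-0.5, -0.7]] [[-0.2, -0.0], [-0.4, -0.1], [0.3, 0.1], [0.1, 0.0], [0.4, 0.1], [1.0, 0.2]]
0.11910574514986756 0.11849483632324197 0.044915731596196 0.046101893286527064 0.046630314182753596
z expect 0.158 0.13399999999999998
yaw -0.14927733382346564
[0.60970753 0.12378935 0.14193982] [0.66904026 0.11486594]
top [[0.6371, 0.1788, 0.1579], [0.6198, 0.0617, 0.1579], [0.5983, 0.1854, 0.1339], [0.5802, 0.0688, 0.1339]] -0.15028535718545685 [0.60884163 0.12369235 0.14592305]
scene [[0.6316, 0.1843, 0.1579], [0.6113, 0.0696, 0.1579], [0.5978, 0.1887, 0.1339], [0.5754, 0.0766, 0.1339]] -0.1859315785691135 [0.60400409 0.12979481 0.14592305]
((374.5, 220.5), (61.0, 89.0), 90.0)
[[ 0.556 -0.102  0.015]
 [ 0.558 -0.37   0.015]
 [ 0.374 -0.363  0.015]
 [ 0.373 -0.1    0.015]] [ 0.4650379  -0.23365312  0.015     ] [0.26804932 0.18327352 0.26276556]
```

```bash
cat >> h.py <<'E'
def tool():
    o=arm.observe(); T=np.eye(4); T[:3,:3]=R.from_quat(o["orientation"]).as_matrix(); T[:3,3]=o["tool_pos"]; return T
from scipy.linalg import logm,expm
def rows(Tt,n=None,T0=None):
    """print equal rows from T0 (or measured) to Tt"""
    T0=tool() if T0 is None else T0
    M=np.linalg.inv(T0)@Tt; w=R.from_matrix(M[:3,:3]).as_rotvec(degrees=True)
    print("total shift cm",(M[:3,3]*100).round(2),"turn deg",w.round(2))
    if n:
        D=np.real(expm(logm(M)/n)); print(n,"rows:",(D[:3,3]*100).round(2).tolist(),R.from_matrix(D[:3,:3]).as_rotvec(degrees=True).round(2).tolist())
def grasp_on(C,h,flip=1,dx=0,dy=0):
    """tool pose gripping case frame C across its x, grasp point h above underside"""
    T=np.eye(4); a=-C[:3,2]; b=flip*C[:3,0]; T[:3,:3]=np.c_[a,b,np.cross(a,b)]
    T[:3,3]=C[:3,3]+C[:3,2]*(h+arm.tcp_to_grasp)+dx*C[:3,0]+dy*C[:3,1]; return T
def rep():
    o=arm.observe(); print(round(o["time"],2),o["tool_pos"].round(4),"F",o["ft_force"].round(1),"op",round(o["opening"],3),"q",o["joint_positions"].round(2)); print(tool()[:3,:3].round(3))
E
python3 - <<'E'
from h import *
rep()
px=np.array([[472,308],[725,278],[750,430],[495,465]])/3.8+[215,125]-.4
W=ray("top",px,.018); print("tray",W.round(4),W[:,:2].mean(0),np.linalg.norm(np.diff(W,axis=0),axis=1))
d=W[0]-W[1]+W[3]-W[2]; print("tray yaw of y",np.arctan2(-d[0],d[1]))
print("roll",ray("top",np.array([[42,385]])/3.8+[215,125],.05),"block",ray("top",np.array([[327,241]])/3.8+[215,125],.064), "spot",ray("top",[[285,228]],0))
s=caseT(.6685,.1149,-.15,2)
for f in(1,-1): print(grasp_on(s,.022,f).round(3))
E
```

```text
0.1 [ 0.1656 -0.6282  0.3029] F [ 0.2 -0.3 -0.3] op 1.001 q [ 1.33  0.32 -0.07  1.45  0.02  1.37 -0.06]
[[-0.001  0.255 -0.967]
 [ 0.002 -0.967 -0.255]
 [-1.    -0.002  0.   ]]
tray [[ 0.5077 -0.1273  0.018 ]
 [ 0.533  -0.3272  0.018 ]
 [ 0.4131 -0.3426  0.018 ]
 [ 0.3846 -0.1437  0.018 ]] [ 0.45960906 -0.23521461] [0.20143659 0.12087326 0.20095037]
tray yaw of y 0.1341873240305132
roll [[0.43997825 0.20390369 0.05      ]] block [[ 0.55035755 -0.0124414   0.064     ]] spot [[0.44142848 0.03282471 0.        ]]
[[ 0.494  0.856 -0.149  0.591]
 [-0.075 -0.129 -0.989  0.127]
 [-0.866  0.5   -0.     0.177]
 [ 0.     0.     0.     1.   ]]
[[ 0.494 -0.856  0.149  0.591]
 [-0.075  0.129  0.989  0.127]
 [-0.866 -0.5    0.     0.177]
 [ 0.     0.     0.     1.   ]]
```

```bash
python3 - <<'E'
from h import *
C=caseT(.6685,.1149,-.15,2); G=grasp_on(C,.024)
A=np.eye(4); x=np.array([0,0,-1.]); y=np.array([np.cos(-.15),np.sin(-.15),0]); y[1]=-np.sin(.15)
A[:3,:3]=np.c_[x,y,np.cross(x,y)]; A[:3,3]=[.50,.13,.36]
rows(A,14)
B=G.copy(); B[:3,3]-=.09*G[:3,0]; rows(B,6,A)
print(B)
E
```

```text
total shift cm [ -5.6  -64.8  -51.67] turn deg [-6.664e+01 -5.000e-02  9.000e-02]
14 rows: [-0.4, -2.19, -5.87] [-4.76, -0.0, 0.01]
total shift cm [10.33  4.49 -1.02] turn deg [-0.  0. 30.]
6 rows: [1.86, 0.36, -0.17] [-0.0, 0.0, 5.0]
[[ 4.94385539e-01  8.56300872e-01 -1.49438132e-01  5.45941825e-01]
 [-7.47190662e-02 -1.29417219e-01 -9.88771078e-01  1.33422857e-01]
 [-8.66025404e-01  5.00000000e-01 -1.38777878e-17  2.56687698e-01]
 [ 0.00000000e+00  0.00000000e+00  0.00000000e+00  1.00000000e+00]]
```

```bash
python3 -m inch '[[[-1,-2.2,-5.85,-4.76,0,0,0],[-1,-2.2,-5.85,-4.76,0,0,0],[-1,-2.2,-5.85,-4.76,0,0,0],[-1,-2.2,-5.85,-4.76,0,0,0],[-0.4,-2.2,-5.85,-4.76,0,0,0],[-0.4,-2.2,-5.85,-4.76,0,0,0],[-0.4,-2.2,-5.85,-4.76,0,0,0]]]'
python3 -m inch '[[[0,-2.2,-5.85,-4.76,0,0,0],[0,-2.2,-5.85,-4.76,0,0,0],[0,-2.2,-5.85,-4.76,0,0,0],[0,-2.2,-5.85,-4.76,0,0,0],[0,-2.2,-5.85,-4.76,0,0,0],[0,-2.2,-5.85,-4.76,0,0,0],[0,-2.2,-5.85,-4.76,0,0,0]]]'
python3 - <<'E'
from h import *
rep()
C=caseT(.6685,.1149,-.15,2); G=grasp_on(C,.024)
B=G.copy(); B[:3,3]-=.09*G[:3,0]; rows(B,8)
E
```

```text
time: 0.98
tool_pos: [0.4433, -0.3001, 0.3551]
orientation: [-0.645, -0.289, 0.645, -0.289]
ft_force: [-0.0, -0.3, 0.1]
opening: 1.001
time: 1.85
tool_pos: [0.4948, 0.128, 0.3551]
orientation: [-0.535, -0.462, 0.536, -0.462]
ft_force: [1.4, 0.3, -0.6]
opening: 0.998
1.85 [0.4948 0.128  0.3551] F [ 1.4  0.3 -0.6] op 0.998 q [ 0.5   0.04 -0.82  1.69  0.03  1.43 -0.47]
[[-0.     0.989 -0.147]
 [-0.    -0.147 -0.989]
 [-1.     0.     0.   ]]
total shift cm [ 9.84  4.98 -1.29] turn deg [ 0.15 -0.03 30.  ]
8 rows: [1.35, 0.33, -0.16] [0.02, -0.0, 3.75]
```

```bash
python3 -m inch '[[[1.35,0.33,-0.16,0,0,3.75,0],[1.35,0.33,-0.16,0,0,3.75,0],[1.35,0.33,-0.16,0,0,3.75,0],[1.35,0.33,-0.16,0,0,3.75,0],[1.35,0.33,-0.16,0,0,3.75,0],[1.35,0.33,-0.16,0,0,3.75,0],[1.35,0.33,-0.16,0,0,3.75,0],[1.35,0.33,-0.16,0,0,3.75,0]]]'
python3 - <<'E'
from h import *
C=caseT(.6685,.1149,-.15,2); G=grasp_on(C,.024); B=G.copy(); B[:3,3]-=.04*G[:3,0]
rep(); rows(B); rows(G)
E
```

```text
time: 2.85
tool_pos: [0.5461, 0.1313, 0.2566]
orientation: [0.637, 0.306, -0.398, 0.585]
ft_force: [0.0, -0.2, -0.4]
opening: 1.0
2.85 [0.5461 0.1313 0.2566] F [ 0.  -0.2 -0.4] op 1.0 q [ 0.51 -0.08 -0.88  2.05  0.31  0.71 -0.73]
[[ 0.496  0.856 -0.149]
 [-0.075 -0.129 -0.989]
 [-0.865  0.501  0.   ]]
total shift cm [ 4.97 -0.04 -0.21] turn deg [ 0.02  0.02 -0.09]
total shift cm [ 8.97 -0.05 -0.21] turn deg [ 0.02  0.02 -0.09]
```

```bash
python3 -m inch '[[[1.3,0,-0.2,0,0,0,0],[1.3,0,0,0,0,0,0],[1.3,0,0,0,0,0,0],[1.1,0,0,0,0,0,0]]]'
cat >> h.py <<'E'
def look(n,x0,y0,w,h,f,name):
    im=arm.grab_frame(n)[:,:,::-1]; a=cv2.resize(im[y0:y0+h,x0:x0+w],None,fx=f,fy=f,interpolation=cv2.INTER_CUBIC)
    for i in range(0,w,10): cv2.putText(a,str(x0+i),(i*f,10),0,.35,(255,0,255),1)
    for i in range(0,h,10): cv2.putText(a,str(y0+i),(0,i*f+4),0,.35,(255,0,255),1)
    cv2.imwrite("pics/"+name,a)
E
python3 - <<'E'
from h import *
look("scene",195,140,100,100,6,"s1.png"); look("top",215,110,90,90,6,"t1.png"); rep()
E
```

```text
time: 3.35
tool_pos: [0.5711, 0.1294, 0.213]
orientation: [0.637, 0.307, -0.399, 0.584]
ft_force: [0.4, 0.4, -0.1]
opening: 0.996
3.45 [0.5706 0.1291 0.2123] F [ 0.  -0.1  0.5] op 1.002 q [ 0.5   0.07 -0.91  2.05  0.53  0.66 -0.91]
[[ 0.492  0.858 -0.15 ]
 [-0.075 -0.13  -0.989]
 [-0.868  0.497  0.   ]]
```

View pics/s1.png

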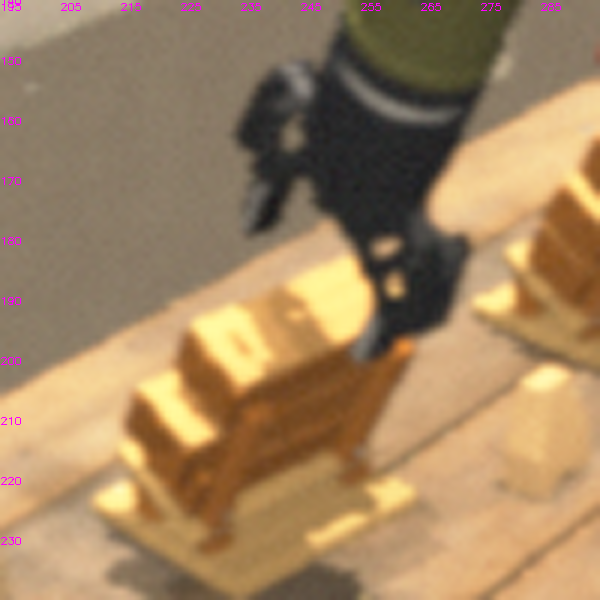

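View pics/t1.png

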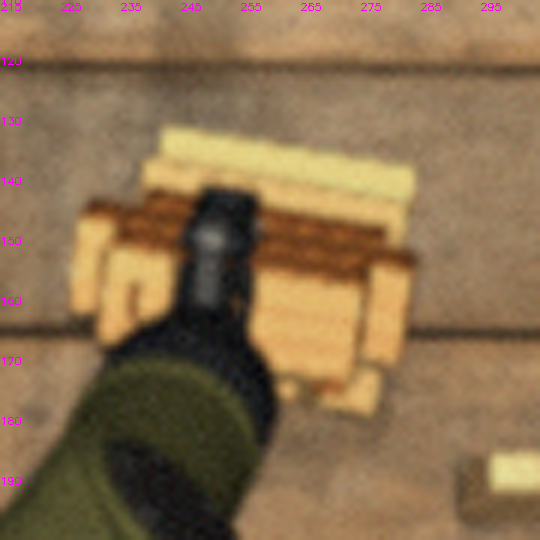

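```bash
python3 - <<'E'
from h import *
T=tool()
C=caseT(.6685,.1149,-.15,2); 
top=C@np.array([[.024,.06,.04,1],[.024,-.06,.04,1],[-.024,.06,.04,1],[-.024,-.06,.04,1]]).T
for n in("scene","top"):
    for s in(-1,1): print(n,s,[proj(n,T[:3,3]+a*T[:3,0]+s*b*T[:3,1])[0].round(1).tolist() for a,b in((.06,.0425),(.06,.057))])
    print(proj(n,top[:3].T).round(1).tolist())
E
```

```text
scene -1 [[255.5, 197.5], [258.4, 200.9]]
scene 1 [[238.9, 178.4], [236.1, 175.2]]
[[225.8, 192.3], [254.9, 179.8], [235.1, 203.4], [264.0, 190.2]]
top -1 [[250.3, 178.1], [249.7, 183.0]]
top 1 [[253.8, 148.0], [254.4, 142.7]]
[[231.9, 149.5], [275.5, 156.2], [230.2, 166.3], [273.2, 173.0]]
```

The scene view puts the fingertips at about (255,199) and (237,177), and the top view puts the rear finger at (253.6,143). Both match the projected positions to about 1 px, so the fingers straddle the cover. I'll go down and grip.

```bash
python3 -m inch '[[[1,0,0,0,0,0,0],[1,0,0,0,0,0,0],[1,0,0,0,0,0,0],[0.9,0,0,0,0,0,0],[0,0,0,0,0,0,0]]]'
python3 - <<'E'
from h import *
C=caseT(.6685,.1149,-.15,2); rep(); rows(grasp_on(C,.024))
E
python3 -m inch '[[[0,0,0,0,0,0,0.3],[0,0,0,0,0,0,0.6],[0,0,0,0,0,0,1],[0,0,0,0,0,0,1],[0,0,0,0,0,0,1],[0,0,0,0,0,0,1]]]'
```

```text
time: 4.08
tool_pos: [0.5903, 0.1265, 0.1796]
orientation: [0.637, 0.307, -0.399, 0.584]
ft_force: [0.0, 0.4, -0.5]
opening: 0.997
4.08 [0.5903 0.1265 0.1796] F [ 0.   0.4 -0.5] op 0.997 q [ 0.45  0.18 -0.87  2.04  0.7   0.64 -1.03]
[[ 0.493  0.857 -0.149]
 [-0.075 -0.129 -0.989]
 [-0.867  0.499  0.   ]]
total shift cm [ 0.08 -0.04 -0.02] turn deg [0.   0.01 0.07]
time: 4.82
tool_pos: [0.5902, 0.1271, 0.1805]
orientation: [0.637, 0.307, -0.399, 0.584]
ft_force: [-5.5, -0.1, 4.9]
opening: 0.554
```

```bash
python3 -m inch '[[[-0.5,0,0,0,0,0,1],[-1,0.1,0,0,0,0,1],[-2,0.1,0,0,0,0,1],[-2.5,0,0,0,0,0,1],[-2.5,0,0,0,0,0,1],[-2.5,0,0,0,0,0,1]]]'
python3 - <<'E'
from h import *
look("scene",195,120,120,110,5,"s2.png"); rep()
D=np.eye(4); D[:3,3]=[.46,.04,0]; G=grasp_on(D,.024); U=G.copy(); U[2,3]+=.16; rows(U,8)
U[2,3]-=.14;rows(U,12)
E
```

```text
time: 5.58
tool_pos: [0.5369, 0.1345, 0.2766]
orientation: [0.637, 0.307, -0.399, 0.584]
ft_force: [0.6, -0.9, -2.2]
opening: 0.554
5.62 [0.5373 0.1358 0.2798] F [ 0.5  1.5 -0.6] op 0.552 q [ 0.54 -0.14 -0.9   2.03  0.22  0.75 -0.65]
[[ 0.498  0.855 -0.148]
 [-0.075 -0.127 -0.989]
 [-0.864  0.503  0.001]]
total shift cm [ 0.5  -7.49 10.62] turn deg [ -8.29   2.28 -30.16]
8 rows: [0.26, -0.99, 1.27] [-1.04, 0.29, -3.77]
total shift cm [ 12.59 -14.54  10.61] turn deg [ -8.29   2.28 -30.16]
12 rows: [1.31, -1.0, 0.83] [-0.69, 0.19, -2.51]
```

View pics/s2.png

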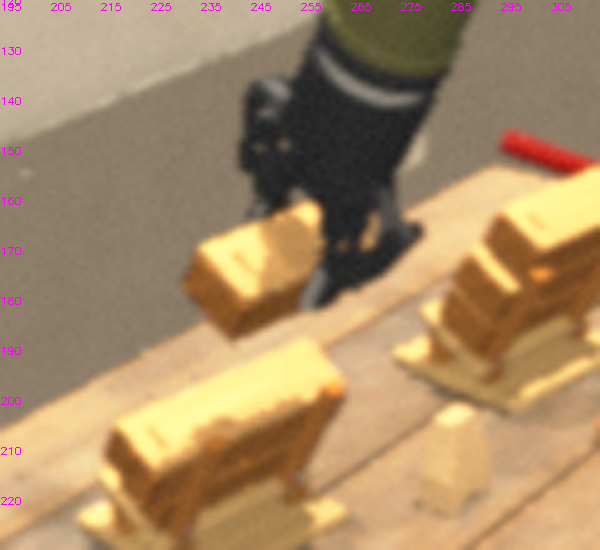

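The cover is held at (245,172), the long case stays at (240,205), and nothing else has moved.

```bash
python3 -m inch '[[[0.26,-1,1.27,-1.04,0.29,-3.77,1],[0.26,-1,1.27,-1.04,0.29,-3.77,1],[0.26,-1,1.27,-1.04,0.29,-3.77,1],[0.26,-1,1.27,-1.04,0.29,-3.77,1],[0.26,-1,1.27,-1.04,0.29,-3.77,1],[0.26,-1,1.27,-1.04,0.29,-3.77,1],[0.26,-1,1.27,-1.04,0.29,-3.77,1],[0.26,-1,1.27,-1.04,0.29,-3.77,1]]]'
python3 - <<'E'
from h import *
rep()
D=np.eye(4); D[:3,3]=[.46,.04,0]; G=grasp_on(D,.024); U=G.copy(); U[2,3]+=.03; rows(U)
E
```

```text
time: 6.62
tool_pos: [0.4594, 0.0382, 0.2338]
orientation: [0.499, 0.502, -0.501, 0.498]
ft_force: [0.6, 0.7, -2.9]
opening: 0.55
6.62 [0.4594 0.0382 0.2338] F [ 0.6  0.7 -2.9] op 0.55 q [ 0.58 -0.01 -0.71  1.97 -0.01  1.18 -0.13]
[[-0.006  1.    -0.   ]
 [ 0.001 -0.    -1.   ]
 [-1.    -0.006 -0.001]]
total shift cm [12.59  0.13 -0.17] turn deg [-0.03 -0.08  0.34]
```

```bash
python3 -m inch '[[[2.5,0.1,0,0,0,0.3,1],[2.5,0,-0.1,0,0,0,1],[2.5,0,0,0,0,0,1],[2.5,0,0,0,0,0,1],[2,0,0,0,0,0,1],[0.5,0,0,0,0,0,1],[0,0,0,0,0,0,1]]]'
python3 - <<'E'
from h import *
look("scene",215,150,120,110,5,"s3.png"); rep()
D=np.eye(4); D[:3,3]=[.46,.04,0]; rows(grasp_on(D,.024))
E
```

```text
time: 7.5
tool_pos: [0.4609, 0.0401, 0.1095]
orientation: [0.501, 0.5, -0.499, 0.5]
ft_force: [0.1, 1.2, -3.1]
opening: 0.553
7.55 [0.4613 0.0401 0.11  ] F [ 0.9  0.2 -3.4] op 0.555 q [ 0.53  0.18 -0.71  2.09  0.15  0.92 -0.26]
[[ 0.003  1.    -0.001]
 [ 0.002 -0.001 -1.   ]
 [-1.     0.003 -0.002]]
total shift cm [ 3.21 -0.14  0.02] turn deg [-0.05 -0.1  -0.14]
```

View pics/s3.png

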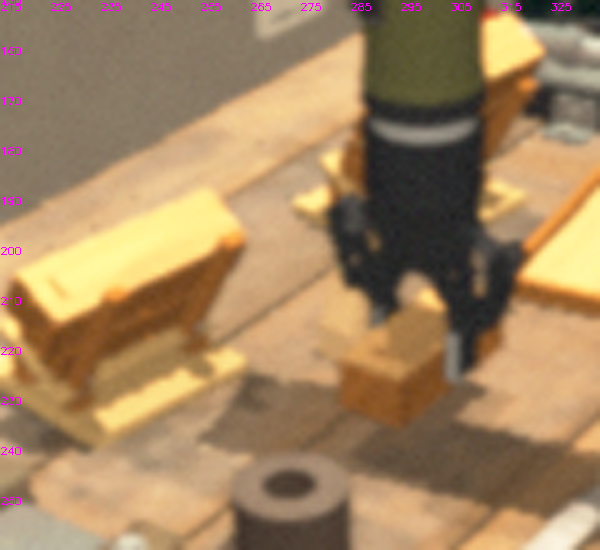

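```bash
python3 -m inch '[[[1,0,0,0,0,0,1],[1,0,0,0,0,0,1],[0.5,0,0,0,0,0,1],[0.2,0,0,0,0,0,1],[0.1,0,0,0,0,0,1],[0,0,0,0,0,0,1]]]'
python3 -m inch '[[[0.1,0,0,0,0,0,1],[0.1,0,0,0,0,0,1],[0,0,0,0,0,0,1]]]'
```

```text
time: 8.3
tool_pos: [0.461, 0.0402, 0.0817]
orientation: [0.501, 0.5, -0.499, 0.5]
ft_force: [-0.3, -0.2, -2.3]
opening: 0.554
time: 8.68
tool_pos: [0.4609, 0.0402, 0.0795]
orientation: [0.501, 0.5, -0.499, 0.5]
ft_force: [0.7, 0.4, -2.7]
opening: 0.554
```

```bash
python3 -m inch '[[[0.1,0,0,0,0,0,1],[0,0,0,0,0,0,1]]]'; python3 -m inch '[[[0.1,0,0,0,0,0,1],[0,0,0,0,0,0,1]]]'
```

```text
time: 8.93
tool_pos: [0.461, 0.0402, 0.0786]
orientation: [0.501, 0.5, -0.499, 0.5]
ft_force: [-0.6, -0.9, -2.8]
opening: 0.554
time: 9.18
tool_pos: [0.4611, 0.0401, 0.0783]
orientation: [0.501, 0.5, -0.5, 0.5]
ft_force: [-3.5, -0.4, 7.1]
opening: 0.551
```

Contact came at z≈0.078, as predicted. I'll release, leave upwards and look.

```bash
python3 -m inch '[[[0,0,0,0,0,0,0.25],[0,0,0,0,0,0,0],[0,0,0,0,0,0,0],[-1,0,0,0,0,0,0],[-2.5,0,0,0,0,0,0],[-4,0,0,0,0,0,0],[-4,0,0,0,0,0,0],[-3,0,0,0,0,0,0]]]'
python3 - <<'E'
from h import *
look("scene",205,150,120,110,5,"s4.png");look("top",215,120,210,130,3,"t4.png"); rep()
C=caseT(.6685,.1149,-.15,1); G=grasp_on(C,.025); B=G.copy(); B[:3,3]-=.10*G[:3,0]; rows(B,10)
E
```

```text
time: 10.18
tool_pos: [0.4611, 0.0402, 0.225]
orientation: [0.501, 0.499, -0.499, 0.501]
ft_force: [-0.4, 0.1, -0.7]
opening: 0.998
10.28 [0.4627 0.0404 0.2265] F [-0.3 -0.6  0.2] op 1.001 q [ 0.59  0.   -0.73  1.98  0.    1.15 -0.14]
[[ 0.009  1.    -0.001]
 [ 0.    -0.001 -1.   ]
 [-1.     0.009 -0.   ]]
total shift cm [-0.41  9.75 -9.1 ] turn deg [ 8.33 -2.3  29.43]
10 rows: [0.16, 0.91, -0.97] [0.83, -0.23, 2.94]
```

View pics/s4.png

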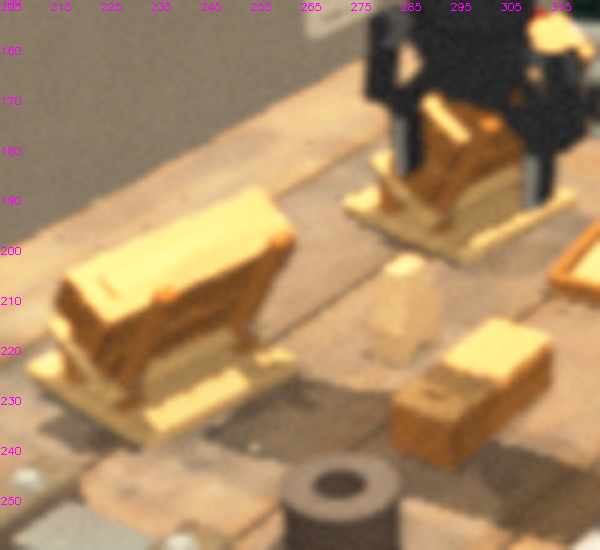

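View pics/t4.png

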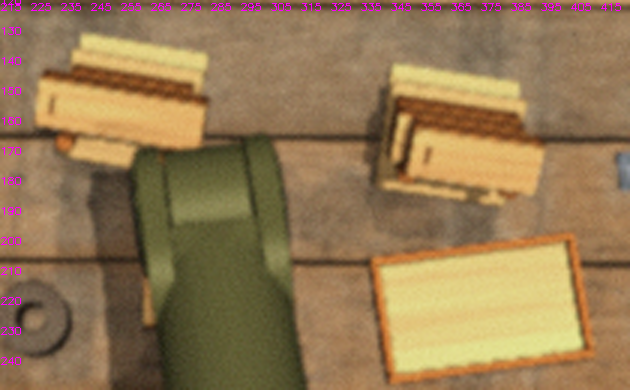

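Cover lies flat at scene (297,225). The long case is alone on top, with its corners at top view (229,145), (284,153), (227,159) and (283,170). I'll check its centre and then move to the pre-grasp.

```bash
python3 - <<'E'
from h import *
u=np.array([[229.3,145],[284,153.3],[227.3,159],[282.7,170]]); zz=.042+.08*np.cos(np.pi/6)+np.array([.012,.012,-.012,-.012])
W=np.array([ray("top",u[i],zz[i])[0] for i in range(4)]); print(W.round(4),W.mean(0),np.linalg.norm(W[0]-W[1]),np.linalg.norm(W[2]-W[3]))
C=caseT(.6685,.1149,-.15,1); print((C@[0,0,.04,1])[:3])
print(proj("top",np.array([(C@[a,b,.04,1])[:3] for a in(.024,-.024) for b in(.08,-.08)])).round(1).tolist())
E
python3 -m inch '[[[0.16,0.91,-0.97,0.83,-0.23,2.94,0],[0.16,0.91,-0.97,0.83,-0.23,2.94,0],[0.16,0.91,-0.97,0.83,-0.23,2.94,0],[0.16,0.91,-0.97,0.83,-0.23,2.94,0],[0.16,0.91,-0.97,0.83,-0.23,2.94,0]]]'
python3 -m inch '[[[0.16,0.91,-0.97,0.83,-0.23,2.94,0],[0.16,0.91,-0.97,0.83,-0.23,2.94,0],[0.16,0.91,-0.97,0.83,-0.23,2.94,0],[0.16,0.91,-0.97,0.83,-0.23,2.94,0],[0.16,0.91,-0.97,0.83,-0.23,2.94,0],[0,0,0,0,0,0,0]]]'
python3 - <<'E'
from h import *
rep()
C=caseT(.6685,.1149,-.15,1); G=grasp_on(C,.025);rows(G)
E
```

```text
[[0.6614 0.1915 0.1233]
 [0.6385 0.038  0.1233]
 [0.6272 0.1991 0.0993]
 [0.5963 0.0413 0.0993]] [0.63086817 0.11748095 0.11128203] 0.15522397036017335 0.1608482561831515
[0.62894916 0.12087753 0.11128203]
[[227.4, 145.0], [283.8, 153.6], [225.8, 161.3], [281.4, 170.0]]
time: 10.9
tool_pos: [0.5078, 0.0874, 0.2185]
orientation: [0.574, 0.408, -0.454, 0.546]
ft_force: [-0.1, 0.3, -1.1]
opening: 1.0
time: 11.65
tool_pos: [0.5575, 0.1315, 0.2266]
orientation: [0.635, 0.311, -0.4, 0.583]
ft_force: [0.3, 0.6, -0.0]
opening: 1.001
11.65 [0.5575 0.1315 0.2266] F [ 0.3  0.6 -0. ] op 1.001 q [ 0.47  0.01 -0.87  2.05  0.43  0.68 -0.83]
[[ 0.486  0.861 -0.147]
 [-0.072 -0.127 -0.989]
 [-0.871  0.492  0.   ]]
total shift cm [ 9.7   0.59 -0.  ] turn deg [ 0.16 -0.06  0.56]
```

```bash
python3 -m inch '[[[1,0.6,0,0,0,0.5,0],[1.5,0,0,0,0,0,0],[1.5,0,0,0,0,0,0],[1,0,0,0,0,0,0],[0,0,0,0,0,0,0]]]'
python3 - <<'E'
from h import *
rep()
C=caseT(.6685,.1149,-.15,1); G=grasp_on(C,.025);rows(G)
look("scene",195,140,100,100,6,"s5.png")
E
```

```text
time: 12.28
tool_pos: [0.5874, 0.125, 0.1856]
orientation: [0.637, 0.307, -0.4, 0.584]
ft_force: [-0.2, 0.6, -0.4]
opening: 1.003
12.28 [0.5874 0.125  0.1856] F [-0.2  0.6 -0.4] op 1.003 q [ 0.43  0.15 -0.84  2.04  0.65  0.64 -1.  ]
[[ 0.492  0.858 -0.15 ]
 [-0.075 -0.13  -0.989]
 [-0.867  0.498  0.001]]
total shift cm [ 4.64 -0.09 -0.21] turn deg [-0.    0.05  0.15]
```

View pics/s5.png

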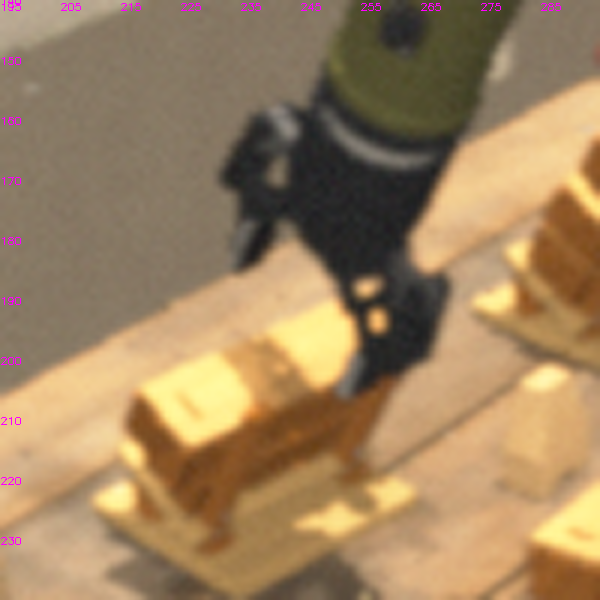

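Fingers straddle the long case as intended (tips at (253,203) and (234,183)). I'll go down and close.

```bash
python3 -m inch '[[[1.2,-0.1,-0.1,0,0,0,0],[1.2,0,-0.1,0,0,0,0],[1.2,0,0,0,0,0,0],[1,0,0,0,0,0,0],[0,0,0,0,0,0,0]]]'
python3 -m inch '[[[0,0,0,0,0,0,0.3],[0,0,0,0,0,0,0.6],[0,0,0,0,0,0,1],[0,0,0,0,0,0,1],[0,0,0,0,0,0,1],[0,0,0,0,0,0,1]]]'
python3 - <<'E'
from h import *
rep()
C=caseT(.6685,.1149,-.15,1); rows(grasp_on(C,.025))
E
```

```text
time: 12.95
tool_pos: [0.61, 0.1244, 0.1462]
orientation: [0.637, 0.307, -0.399, 0.584]
ft_force: [-0.2, -0.3, -0.3]
opening: 0.999
time: 13.7
tool_pos: [0.6096, 0.1251, 0.1469]
orientation: [0.637, 0.307, -0.398, 0.584]
ft_force: [-6.3, 0.2, 4.5]
opening: 0.554
13.7 [0.6096 0.1251 0.1469] F [-6.3  0.2  4.5] op 0.554 q [ 0.36  0.26 -0.78  2.03  0.83  0.61 -1.13]
[[ 0.495  0.856 -0.149]
 [-0.075 -0.129 -0.989]
 [-0.866  0.5    0.001]]
total shift cm [ 0.18 -0.08  0.13] turn deg [ 0.04  0.01 -0.02]
```

```bash
python3 -m inch '[[[-0.5,0.1,0,0,0,0,1],[-1,0.1,0,0,0,0,1],[-2,0,0,0,0,0,1],[-2.5,0,0,0,0,0,1],[-2.5,0,0,0,0,0,1],[-2.5,0,0,0,0,0,1],[-1,0,0,0,0,0,1],[0,0,0,0,0,0,1]]]'
python3 - <<'E'
from h import *
look("scene",195,120,120,110,5,"s6.png"); rep()
D=standT(.49,.06,0);A=grasp_on(D,.027);A[2,3]=.25;rows(A,8)
D=standT(.4600,-.2352,.134);D[2,3]=.006; U=grasp_on(D,.027);U[2,3]=.22; rows(U,8,A)
E
```

```text
time: 14.7
tool_pos: [0.5524, 0.1337, 0.2528]
orientation: [0.637, 0.306, -0.398, 0.585]
ft_force: [0.0, 0.2, -3.2]
opening: 0.555
14.75 [0.5523 0.1334 0.2519] F [-1.   0.2 -4. ] op 0.551 q [ 0.51 -0.05 -0.9   2.04  0.35  0.71 -0.76]
[[ 0.496  0.856 -0.149]
 [-0.075 -0.129 -0.989]
 [-0.865  0.501  0.001]]
total shift cm [-2.37 -4.49  8.19] turn deg [ -8.36   2.3  -30.03]
8 rows: [-0.18, -0.69, 0.98] [-1.05, 0.29, -3.75]
total shift cm [ 3.   -3.   29.52] turn deg [-7.68  0.    0.  ]
8 rows: [0.38, -0.59, 3.66] [-0.96, 0.0, 0.0]
```

View pics/s6.png

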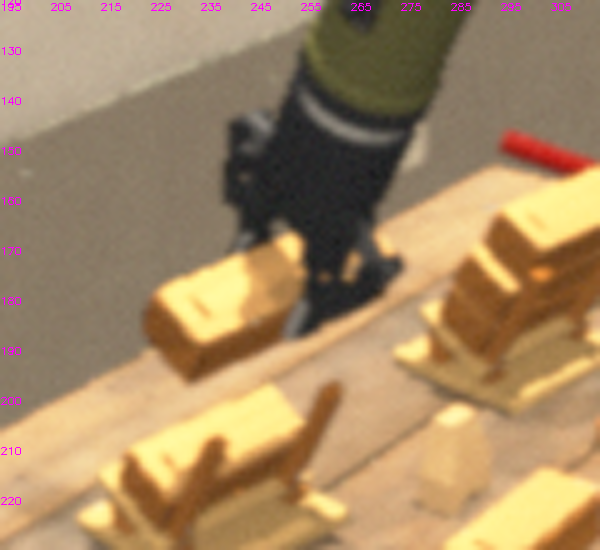

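The long case is held at (235,180). under_box stays on the stand at (235,210) between the posts.

```bash
python3 -m inch '[[[-0.18,-0.69,0.98,-1.05,0.29,-3.75,1],[-0.18,-0.69,0.98,-1.05,0.29,-3.75,1],[-0.18,-0.69,0.98,-1.05,0.29,-3.75,1],[-0.18,-0.69,0.98,-1.05,0.29,-3.75,1],[-0.18,-0.69,0.98,-1.05,0.29,-3.75,1],[-0.18,-0.69,0.98,-1.05,0.29,-3.75,1],[-0.18,-0.69,0.98,-1.05,0.29,-3.75,1],[-0.18,-0.69,0.98,-1.05,0.29,-3.75,1]]]'
python3 -m inch '[[[0.38,-0.59,3.66,-0.96,0,0,1],[0.38,-0.59,3.66,-0.96,0,0,1],[0.38,-0.59,3.66,-0.96,0,0,1],[0.38,-0.59,3.66,-0.96,0,0,1],[0.38,-0.59,3.66,-0.96,0,0,1],[0.38,-0.59,3.66,-0.96,0,0,1],[0.38,-0.59,3.66,-0.96,0,0,1],[0.38,-0.59,3.66,-0.96,0,0,1]]]'
python3 - <<'E'
from h import *
rep()
D=standT(.4600,-.2352,.134);D[2,3]=.006; U=grasp_on(D,.027); rows(U)
look("scene",270,120,120,110,5,"s7.png"); look("top",320,170,110,90,6,"t7.png")
E
```

```text
time: 15.75
tool_pos: [0.4897, 0.0594, 0.2491]
orientation: [0.499, 0.501, -0.5, 0.499]
ft_force: [1.1, 0.4, -3.5]
opening: 0.549
time: 16.75
tool_pos: [0.4599, -0.2363, 0.218]
orientation: [0.465, 0.533, -0.465, 0.532]
ft_force: [0.7, 0.4, -2.8]
opening: 0.55
16.75 [ 0.4599 -0.2363  0.218 ] F [ 0.7  0.4 -2.8] op 0.55 q [ 0.89  0.13 -0.5   1.87  0.07  1.16  0.5 ]
[[-0.001  0.991  0.135]
 [ 0.001  0.135 -0.991]
 [-1.    -0.001 -0.001]]
total shift cm [13.11  0.03 -0.09] turn deg [ 0.08 -0.07  0.05]
```

View pics/s7.png

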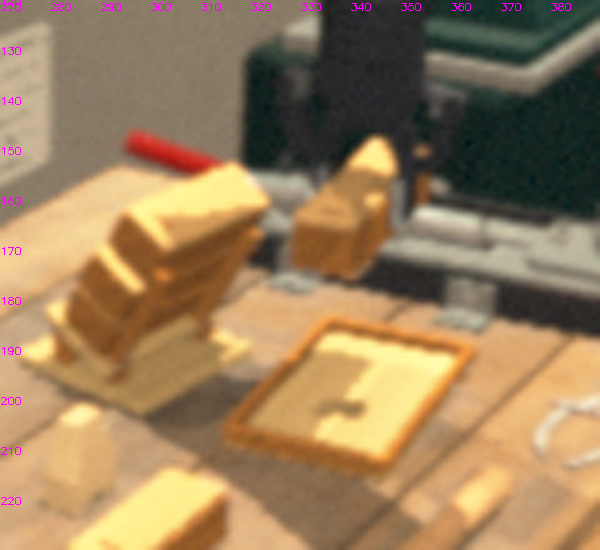

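View pics/t7.png

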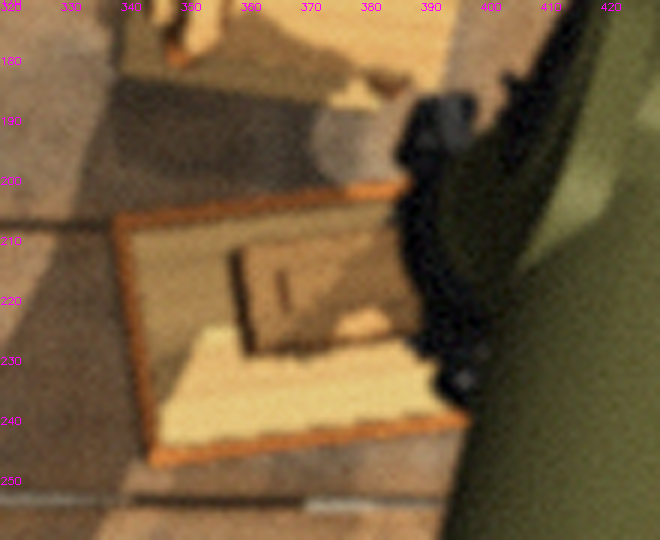

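```bash
python3 - <<'E'
from h import *
u=np.array([[337,318],[475,348],[388,470],[225,432]])/5+[270,120]
W=ray("scene",u,.018);print(W.round(3),W.mean(0))
D=standT(.46,-.2352,.134); print(proj("scene",np.array([(D@[a,b,.018,1])[:3] for a,b in((.063,.103),(.063,-.103),(-.063,-.103),(-.063,.103))])).round(1).tolist(), u.tolist())
E
```

```text
[[ 0.519 -0.318  0.018]
 [ 0.405 -0.328  0.018]
 [ 0.373 -0.125  0.018]
 [ 0.495 -0.11   0.018]] [ 0.4483056  -0.22016114  0.018     ]
[[314.0, 203.8], [335.0, 181.6], [365.5, 187.5], [347.2, 211.2]] [[337.4, 183.6], [365.0, 189.6], [347.6, 214.0], [315.0, 206.4]]
```

```bash
python3 - <<'E'
from h import *
T=tool(); c=T[:3,3]+T[:3,0]*(.0539); # grasp pt
X,Y=T[:3,1],-T[:3,2]
f=lambda a,b,z:c+a*X+b*Y+[0,0,z-.0268]
names=["+x+y top","-x+y top","+x+y bot","-x+y bot","-x-y top"]
pts=np.array([f(.024,.08,.04),f(-.024,.08,.04),f(.024,.08,0),f(-.024,.08,0),f(-.024,-.08,.04)])
for n,o in(("scene",(270,120,5)),("top",(320,170,6))):
    q=proj(n,pts); print(n,dict(zip(names,((q-o[:2])*o[2]).round(0).tolist())))
E
```

```text
scene {'+x+y top': [294.0, 209.0], '-x+y top': [360.0, 221.0], '+x+y bot': [292.0, 263.0], '-x+y bot': [357.0, 275.0], '-x-y top': [439.0, 144.0]}
top {'+x+y top': [230.0, 240.0], '-x+y top': [246.0, 348.0], '+x+y bot': [215.0, 252.0], '-x+y bot': [230.0, 357.0], '-x-y top': [608.0, 304.0]}
```

```bash
python3 -m inch '[[[2,0,-0.3,0,0,0,1],[2.5,0,0,0,0,0,1],[2.5,0,0,0,0,0,1],[2,0,0,0,0,0,1],[0.8,0,0,0,0,0,1],[0,0,0,0,0,0,1]]]'
python3 - <<'E'
from h import *
rep()
look("scene",300,140,90,90,6,"s8.png"); look("top",320,170,110,90,6,"t8.png")
E
```

```text
time: 17.6
tool_pos: [0.4596, -0.2314, 0.1205]
orientation: [0.465, 0.533, -0.465, 0.532]
ft_force: [0.2, 0.2, -2.0]
opening: 0.551
17.6 [ 0.4596 -0.2314  0.1205] F [ 0.2  0.2 -2. ] op 0.551 q [ 0.86  0.25 -0.49  1.97  0.14  0.96  0.44]
[[-0.001  0.991  0.135]
 [ 0.002  0.135 -0.991]
 [-1.    -0.001 -0.002]]
```

View pics/s8.png

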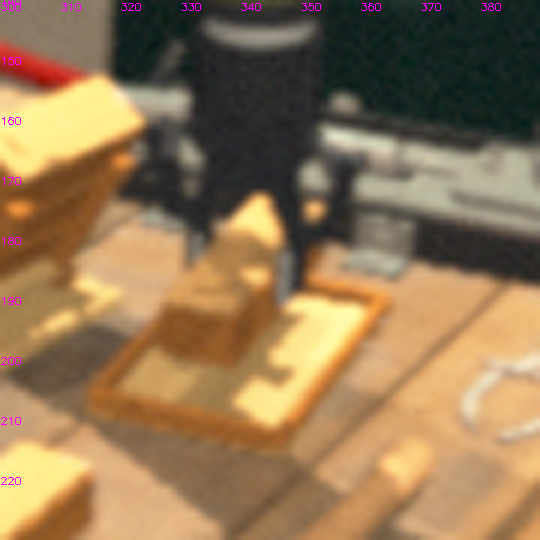

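View pics/t8.png

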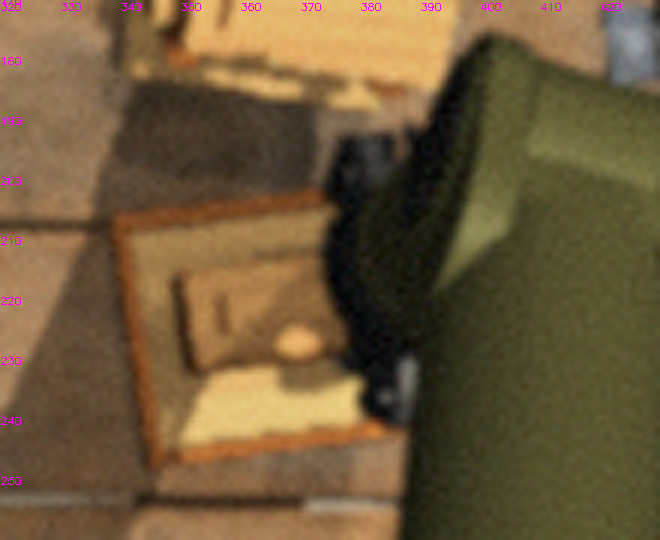

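The case is square over the tray, with gaps of about 10 px to both the front and back inner walls once parallax is taken out, and about 13 mm at the left end. I'll lower and feel for contact.

```bash
python3 -m inch '[[[1,0,0,0,0,0,1],[1,0,0,0,0,0,1],[0.7,0,0,0,0,0,1],[0.3,0,0,0,0,0,1],[0.1,0,0,0,0,0,1],[0,0,0,0,0,0,1]]]'
python3 -m inch '[[[0.1,0,0,0,0,0,1],[0,0,0,0,0,0,1]]]'; python3 -m inch '[[[0.1,0,0,0,0,0,1],[0,0,0,0,0,0,1]]]'
```

```text
time: 18.45
tool_pos: [0.4599, -0.2317, 0.0902]
orientation: [0.465, 0.533, -0.465, 0.532]
ft_force: [-0.3, 0.3, -2.6]
opening: 0.554
time: 18.7
tool_pos: [0.4598, -0.2317, 0.0892]
orientation: [0.465, 0.533, -0.465, 0.532]
ft_force: [-0.3, 0.0, -3.3]
opening: 0.551
time: 18.95
tool_pos: [0.4597, -0.2317, 0.088]
orientation: [0.465, 0.533, -0.465, 0.532]
ft_force: [-0.7, 0.1, -3.9]
opening: 0.553
```

```bash
python3 -m inch '[[[0.1,0,0,0,0,0,1],[0,0,0,0,0,0,1]]]'; python3 -m inch '[[[0.06,0,0,0,0,0,1],[0,0,0,0,0,0,1]]]'
```

```text
time: 19.2
tool_pos: [0.4597, -0.2316, 0.087]
orientation: [0.465, 0.533, -0.465, 0.532]
ft_force: [-0.6, -0.0, -2.9]
opening: 0.554
time: 19.45
tool_pos: [0.4597, -0.2317, 0.0864]
orientation: [0.465, 0.533, -0.465, 0.532]
ft_force: [-0.8, 0.0, -3.2]
opening: 0.553
```

```bash
python3 -m inch '[[[0.07,0,0,0,0,0,1],[0,0,0,0,0,0,1]]]'; python3 -m inch '[[[0.07,0,0,0,0,0,1],[0,0,0,0,0,0,1]]]'
```

```text
time: 19.7
tool_pos: [0.4598, -0.2317, 0.0859]
orientation: [0.465, 0.533, -0.465, 0.532]
ft_force: [-0.1, 0.7, -2.7]
opening: 0.55
time: 19.95
tool_pos: [0.4598, -0.2318, 0.0855]
orientation: [0.465, 0.533, -0.465, 0.532]
ft_force: [-1.8, -0.4, 1.7]
opening: 0.553
```

Contact, with the load reversing. I'll open only part way because of the rim, then rise.

```bash
python3 -m inch '[[[0,0,0,0,0,0,0.3],[0,0,0,0,0,0,0.27],[0,0,0,0,0,0,0.27],[0,0,0,0,0,0,0.27],[-1,0,0,0,0,0,0.27],[-3,0,0,0,0,0,0.2],[-4,0,0,0,0,0,0],[-5,0,0,0,0,0,0]]]'
python3 - <<'E'
from h import *
rep()
D=standT(.461,.0401,0);A=grasp_on(D,.026);A[2,3]+=.10;rows(A,8)
look("scene",270,140,110,100,6,"s9.png");
E
```

```text
time: 20.95
tool_pos: [0.4593, -0.2315, 0.2164]
orientation: [0.465, 0.533, -0.465, 0.532]
ft_force: [0.2, -0.8, 0.1]
opening: 1.005
20.95 [ 0.4593 -0.2315  0.2164] F [ 0.2 -0.8  0.1] op 1.005 q [ 0.89  0.13 -0.51  1.88  0.07  1.15  0.5 ]
[[-0.001  0.991  0.135]
 [ 0.002  0.135 -0.991]
 [-1.    -0.001 -0.002]]
total shift cm [  3.7    3.83 -26.88] turn deg [ 7.74 -0.1   0.06]
8 rows: [0.46, 0.28, -3.39] [0.97, -0.01, 0.01]
```

View pics/s9.png

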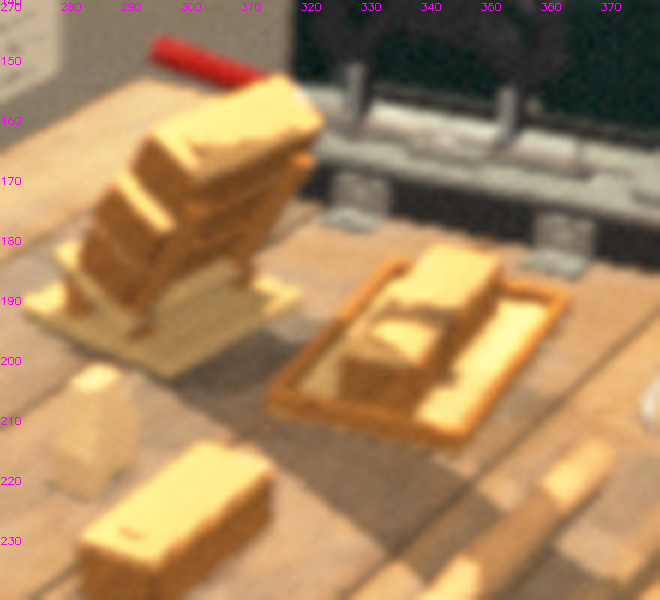

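The long case lies flat inside the tray, around (335..352,182..207). Next is to regrasp the cover.

```bash
python3 -m inch '[[[0.4,0.28,-3.39,0.97,0,0,0],[0.4,0.28,-3.39,0.97,0,0,0],[0.4,0.28,-3.39,0.97,0,0,0],[0.4,0.28,-3.39,0.97,0,0,0],[0.4,0.28,-3.39,0.97,0,0,0],[0.4,0.28,-3.39,0.97,0,0,0],[0.4,0.28,-3.39,0.97,0,0,0],[0.4,0.28,-3.39,0.97,0,0,0]]]'
python3 -m inch '[[[0,0,0,0,0,0,0]]]'
python3 - <<'E'
from h import *
rep()
D=standT(.461,.0401,0);rows(grasp_on(D,.0245))
E
```

```text
time: 22.0
tool_pos: [0.4617, 0.0413, 0.1839]
orientation: [0.501, 0.5, -0.5, 0.5]
ft_force: [0.0, 0.2, 0.4]
opening: 1.004
time: 22.12
tool_pos: [0.4615, 0.0431, 0.1838]
orientation: [0.499, 0.502, -0.498, 0.501]
ft_force: [0.1, -1.1, 0.5]
opening: 1.002
22.12 [0.4615 0.0431 0.1838] F [ 0.1 -1.1  0.5] op 1.002 q [ 0.6   0.07 -0.76  2.02  0.05  1.07 -0.18]
[[ 0.     1.     0.005]
 [ 0.002  0.005 -1.   ]
 [-1.     0.    -0.002]]
total shift cm [10.54 -0.06  0.32] turn deg [ 0.28 -0.1  -0.03]
```

```bash
python3 -m inch '[[[2.5,0,0.3,0.3,0,0,0],[2.5,0,0,0,0,0,0],[2.5,0,0,0,0,0,0],[2,0,0,0,0,0,0],[0.9,0,0,0,0,0,0],[0,0,0,0,0,0,0]]]'
python3 - <<'E'
from h import *
rep()
D=standT(.461,.0401,0);rows(grasp_on(D,.0245))
E
python3 -m inch '[[[0,0,0,0,0,0,0.3],[0,0,0,0,0,0,0.6],[0,0,0,0,0,0,1],[0,0,0,0,0,0,1],[0,0,0,0,0,0,1],[0,0,0,0,0,0,1]]]'
```

```text
time: 22.88
tool_pos: [0.4615, 0.0368, 0.0793]
orientation: [0.502, 0.499, -0.502, 0.498]
ft_force: [-1.0, 0.1, -0.1]
opening: 0.999
22.88 [0.4615 0.0368 0.0793] F [-1.   0.1 -0.1] op 0.999 q [ 0.54  0.25 -0.73  2.11  0.22  0.86 -0.32]
[[-0.001  1.    -0.006]
 [ 0.001 -0.006 -1.   ]
 [-1.    -0.001 -0.001]]
total shift cm [ 0.09 -0.05 -0.33] turn deg [-0.36 -0.06  0.05]
time: 23.62
tool_pos: [0.4623, 0.0372, 0.0803]
orientation: [0.502, 0.498, -0.501, 0.499]
ft_force: [-1.0, -0.6, 6.1]
opening: 0.55
```

```bash
python3 -m inch '[[[-1,0,0,0,0,0,1],[-2.5,0,0,0,0,0,1],[-3,0,0,0,0,0,1],[-3,0,0,0,0,0,1],[-3,0,0,0,0,0,1],[-2,0,0,0,0,0,1],[0,0,0,0,0,0,1]]]'
python3 - <<'E'
from h import *
rep()
C=caseT(.6685,.1149,-.15,1); G=grasp_on(C,.0258,dx=.004,dy=-.003); B=G.copy(); B[:3,3]-=.12*G[:3,0]; rows(B,10)
look("scene",200,120,120,110,5,"s10.png")
E
```

```text
time: 24.5
tool_pos: [0.4622, 0.0372, 0.2256]
orientation: [0.502, 0.498, -0.501, 0.499]
ft_force: [-0.4, -0.2, -2.9]
opening: 0.551
24.5 [0.4622 0.0372 0.2256] F [-0.4 -0.2 -2.9] op 0.551 q [ 0.63  0.01 -0.76  1.98  0.01  1.16 -0.14]
[[ 0.003  1.    -0.006]
 [ 0.    -0.006 -1.   ]
 [-1.     0.003 -0.   ]]
total shift cm [-2.57  9.03 -9.26] turn deg [ 8.06 -2.19 29.8 ]
10 rows: [-0.06, 0.89, -0.98] [0.81, -0.22, 2.98]
```

View pics/s10.png

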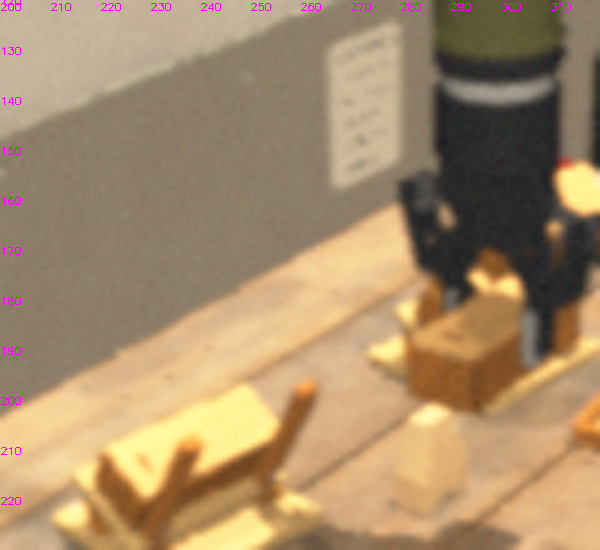

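The cover is held at (297,188) and under_box is visible on the stand. I'll check its pose against the prediction, then move above it.

```bash
python3 - <<'E'
from h import *
C=caseT(.6685,.1149,-.15,0)
print(((proj("scene",np.array([(C@[a,b,.04,1])[:3] for a in(.024,-.024) for b in(.06,-.06)]))-[200,120])*5).round(0).tolist())
E
python3 -m inch '[[[-0.06,0.89,-0.98,0.81,-0.22,2.98,1],[-0.06,0.89,-0.98,0.81,-0.22,2.98,1],[-0.06,0.89,-0.98,0.81,-0.22,2.98,1],[-0.06,0.89,-0.98,0.81,-0.22,2.98,1],[-0.06,0.89,-0.98,0.81,-0.22,2.98,1]]]'
python3 -m inch '[[[-0.06,0.89,-0.98,0.81,-0.22,2.98,1],[-0.06,0.89,-0.98,0.81,-0.22,2.98,1],[-0.06,0.89,-0.98,0.81,-0.22,2.98,1],[-0.06,0.89,-0.98,0.81,-0.22,2.98,1],[-0.06,0.89,-0.98,0.81,-0.22,2.98,1],[0,0,0,0,0,0,1]]]'
python3 - <<'E'
from h import *
rep()
C=caseT(.6685,.1149,-.15,1); G=grasp_on(C,.0258,dx=.004,dy=-.003);rows(G)
look("scene",190,130,100,100,6,"s11.png");look("top",215,110,90,90,6,"t11.png")
E
```

```text
[[100.0, 439.0], [241.0, 375.0], [145.0, 493.0], [284.0, 426.0]]
time: 25.18
tool_pos: [0.5061, 0.0848, 0.2299]
orientation: [0.574, 0.407, -0.455, 0.545]
ft_force: [0.3, 0.6, -3.9]
opening: 0.556
time: 25.92
tool_pos: [0.5512, 0.1299, 0.2482]
orientation: [0.636, 0.309, -0.4, 0.583]
ft_force: [-0.9, -0.1, -2.0]
opening: 0.555
25.93 [0.5512 0.1299 0.2482] F [-0.9 -0.1 -2. ] op 0.555 q [ 0.55 -0.05 -0.93  2.04  0.34  0.7  -0.74]
[[ 0.489  0.86  -0.148]
 [-0.073 -0.128 -0.989]
 [-0.869  0.494  0.   ]]
total shift cm [11.8   0.4   0.04] turn deg [ 0.09 -0.03  0.37]
```

View pics/s11.png

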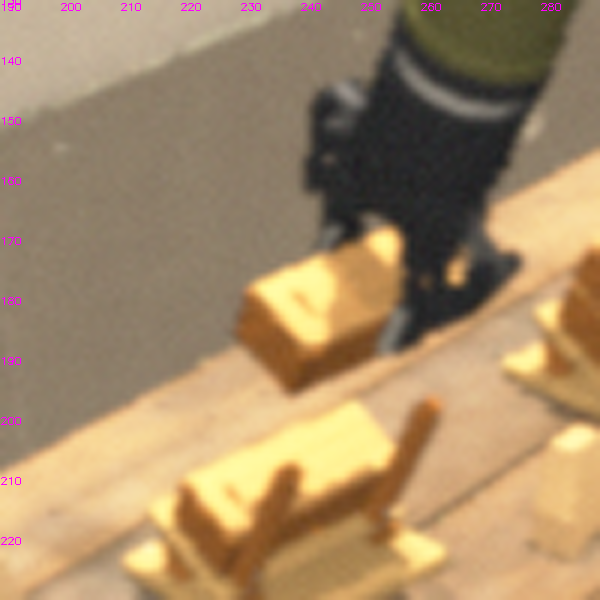

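View pics/t11.png

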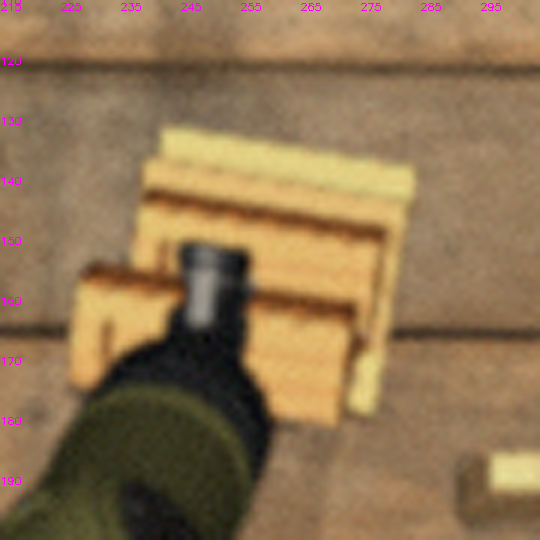

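```bash
python3 - <<'E'
from h import *
C=caseT(.6685,.1149,-.15,0)
T=tool(); X,Y,Z=T[:3,1],-T[:3,2],-T[:3,0]; c=T[:3,3]-Z*(.0539+.0258)+.003*Y
for n,o in(("scene",(190,130)),("top",(215,110))):
    print(n,"under",((proj(n,np.array([(C@[a,b,.04,1])[:3] for a in(.024,-.024) for b in(.06,-.06)]))-o)*6).round(0).tolist())
    print(n,"held",((proj(n,np.array([c+a*X+b*Y+.04*Z for a in(.024,-.024) for b in(.06,-.06)]))-o)*6).round(0).tolist())
E
```

```text
scene under [[180.0, 467.0], [349.0, 390.0], [233.0, 532.0], [401.0, 451.0]]
scene held [[252.0, 271.0], [432.0, 199.0], [311.0, 340.0], [490.0, 263.0]]
top under [[131.0, 197.0], [377.0, 235.0], [121.0, 293.0], [364.0, 330.0]]
top held [[72.0, 279.0], [349.0, 322.0], [61.0, 385.0], [335.0, 428.0]]
```

In both views, the held cover and under_box are displaced from prediction by the same small amount (scene about +2 px down, top about +1 px right). Relative alignment is therefore within about 2 mm, and I'll lower along the slope's normal.

```bash
python3 -m inch '[[[1.5,0.35,0,0,0,0.35,1],[2,0,0,0,0,0,1],[2,0,0,0,0,0,1],[1.5,0,0,0,0,0,1],[1,0,0,0,0,0,1],[0,0,0,0,0,0,1]]]'
python3 - <<'E'
from h import *
rep()
C=caseT(.6685,.1149,-.15,1); G=grasp_on(C,.0258,dx=.004,dy=-.003);rows(G)
look("scene",190,130,100,100,6,"s12.png")
E
```

```text
time: 26.78
tool_pos: [0.5946, 0.1214, 0.1808]
orientation: [0.637, 0.306, -0.399, 0.584]
ft_force: [-0.7, 0.9, -2.9]
opening: 0.548
26.77 [0.5946 0.1214 0.1808] F [-0.7  0.9 -2.9] op 0.548 q [ 0.48  0.19 -0.9   2.03  0.71  0.64 -1.03]
[[ 0.494  0.856 -0.152]
 [-0.076 -0.131 -0.988]
 [-0.866  0.499  0.   ]]
total shift cm [ 3.76 -0.13 -0.16] turn deg [-0.1   0.08  0.04]
```

View pics/s12.png

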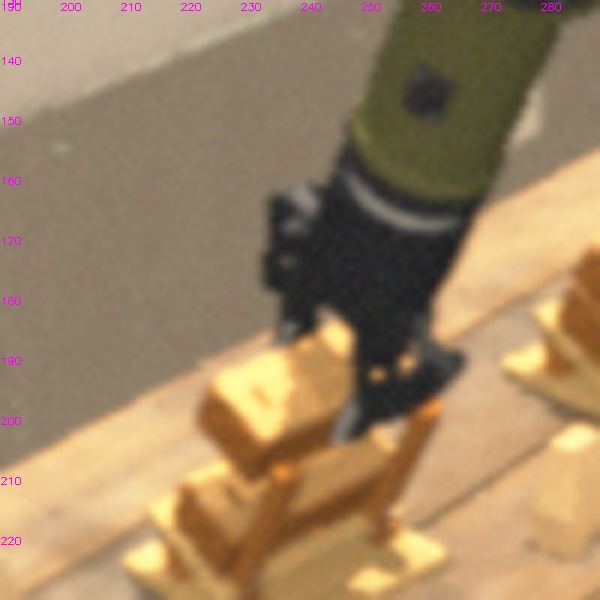

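```bash
python3 -m inch '[[[1,-0.1,-0.15,0,0,0,1],[1,0,0,0,0,0,1],[0.8,0,0,0,0,0,1],[0.4,0,0,0,0,0,1],[0,0,0,0,0,0,1]]]'
python3 -m inch '[[[0.15,0,0,0,0,0,1],[0,0,0,0,0,0,1]]]'
python3 -m inch '[[[0.1,0,0,0,0,0,1],[0,0,0,0,0,0,1]]]'
python3 - <<'E'
from h import *
rep()
C=caseT(.6685,.1149,-.15,1); G=grasp_on(C,.0258,dx=.004,dy=-.003);rows(G)
E
```

```text
time: 27.45
tool_pos: [0.6104, 0.1219, 0.1541]
orientation: [0.638, 0.306, -0.398, 0.584]
ft_force: [0.7, -0.3, -2.6]
opening: 0.549
time: 27.7
tool_pos: [0.6113, 0.1218, 0.1533]
orientation: [0.638, 0.305, -0.398, 0.585]
ft_force: [0.6, 0.5, -1.6]
opening: 0.552
time: 27.95
tool_pos: [0.6117, 0.1217, 0.1523]
orientation: [0.638, 0.305, -0.398, 0.585]
ft_force: [0.2, 0.1, -3.3]
opening: 0.551
27.95 [0.6117 0.1217 0.1523] F [ 0.2  0.1 -3.3] op 0.551 q [ 0.42  0.27 -0.85  2.02  0.84  0.62 -1.13]
[[ 0.497  0.855 -0.15 ]
 [-0.075 -0.13  -0.989]
 [-0.864  0.503 -0.   ]]
total shift cm [ 0.44 -0.17  0.12] turn deg [-0.04  0.01 -0.18]
```

```bash
python3 -m inch '[[[0.15,-0.1,0,0,0,-0.2,1],[0.1,0,0,0,0,0,1],[0,0,0,0,0,0,1]]]'
python3 -m inch '[[[0.1,0,0,0,0,0,1],[0,0,0,0,0,0,1]]]'
python3 -m inch '[[[0.07,0,0,0,0,0,1],[0,0,0,0,0,0,1]]]'
```

```text
time: 28.32
tool_pos: [0.6119, 0.1218, 0.1497]
orientation: [0.637, 0.307, -0.399, 0.584]
ft_force: [-4.0, 0.7, 1.6]
opening: 0.552
time: 28.58
tool_pos: [0.612, 0.1219, 0.1496]
orientation: [0.637, 0.306, -0.399, 0.584]
ft_force: [-13.7, -1.0, 11.9]
opening: 0.554
time: 28.82
tool_pos: [0.612, 0.1219, 0.1496]
orientation: [0.637, 0.306, -0.4, 0.585]
ft_force: [-20.9, -1.1, 19.5]
opening: 0.558
```

```bash
python3 -m inch '[[[-0.13,0,0,0,0,0,1],[0,0,0,0,0,0,1]]]'
python3 - <<'E'
from h import *
rep()
C=caseT(.6685,.1149,-.15,1); G=grasp_on(C,.0258,dx=.004,dy=-.003);rows(G)
look("scene",190,150,80,80,7,"s13.png");look("top",215,110,90,90,6,"t13.png")
E
```

```text
time: 29.08
tool_pos: [0.612, 0.1218, 0.1497]
orientation: [0.637, 0.306, -0.399, 0.584]
ft_force: [-7.6, 1.1, 6.5]
opening: 0.553
29.07 [0.612  0.1218 0.1497] F [-7.6  1.1  6.5] op 0.553 q [ 0.42  0.28 -0.84  2.02  0.85  0.62 -1.14]
[[ 0.494  0.856 -0.15 ]
 [-0.076 -0.13  -0.989]
 [-0.866  0.5    0.001]]
total shift cm [ 0.2  -0.05  0.14] turn deg [-0.02  0.05  0.01]
```

View pics/s13.png

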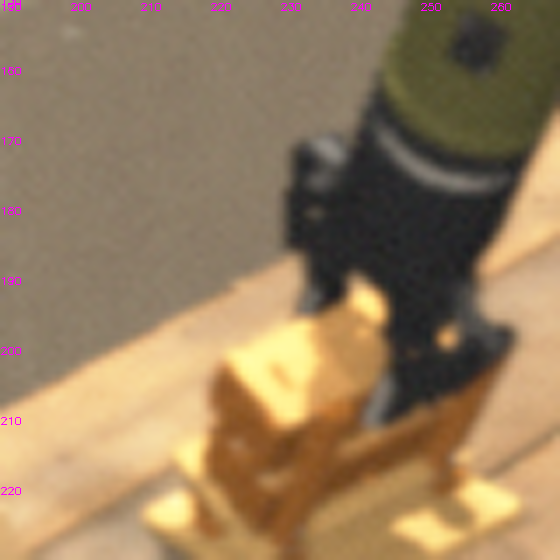

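View pics/t13.png

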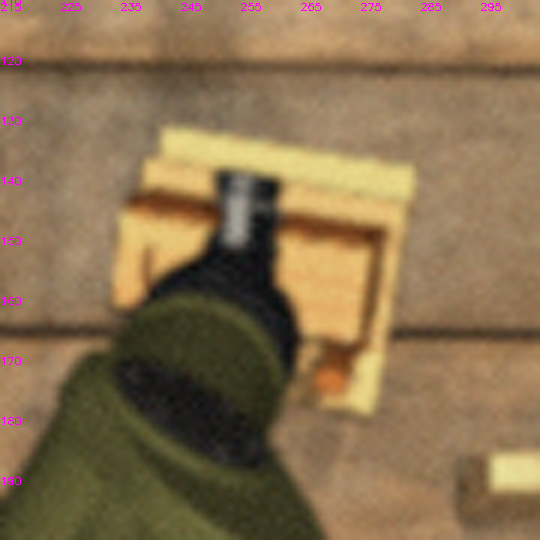

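The cover appears seated, with a closed seam in the scene view at about (225,212) and the ends lined up. I'll relieve the load, release slowly and back off.

```bash
python3 -m inch '[[[0,0,0,0,0,0,0.4],[0,0,0,0,0,0,0.3],[0,0,0,0,0,0,0.15],[0,0,0,0,0,0,0],[0,0,0,0,0,0,0],[0,0,0,0,0,0,0]]]'
python3 -m inch '[[[-1,0,0,0,0,0,0],[-2,0,0,0,0,0,0],[-3,0,0,0,0,0,0],[-4,0,0,0,0,0,0],[-4,0,0,0,0,0,0]]]'
python3 - <<'E'
from h import *
rep()
look("scene",190,150,80,80,7,"s14.png");look("top",215,110,90,90,6,"t14.png")
E
```

```text
time: 29.92
tool_pos: [0.6124, 0.1216, 0.1492]
orientation: [0.637, 0.307, -0.399, 0.584]
ft_force: [0.4, 0.2, 0.1]
opening: 1.001
time: 30.55
tool_pos: [0.5422, 0.1327, 0.2714]
orientation: [0.637, 0.307, -0.398, 0.584]
ft_force: [0.3, -1.1, 0.4]
opening: 1.0
30.55 [0.5422 0.1327 0.2714] F [ 0.3 -1.1  0.4] op 1.0 q [ 0.63 -0.12 -0.98  2.03  0.22  0.73 -0.65]
[[ 0.494  0.857 -0.149]
 [-0.074 -0.129 -0.989]
 [-0.866  0.499 -0.   ]]
```

View pics/s14.png

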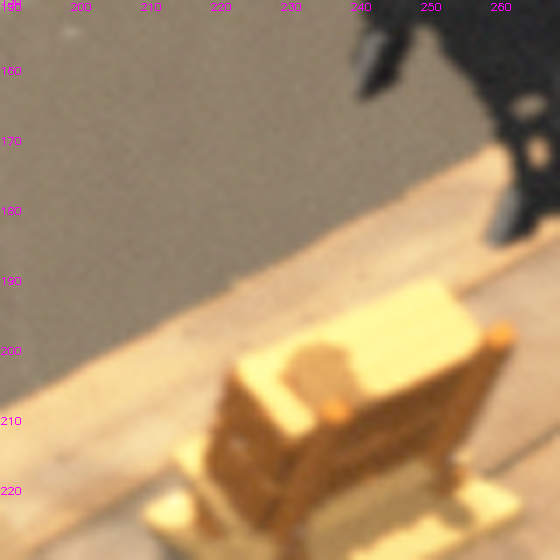

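View pics/t14.png

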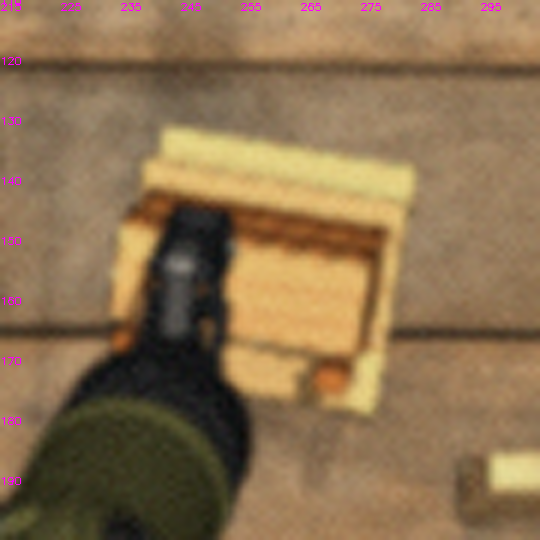

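After release the cover settled against the posts. I'll retreat so both views are clear.

```bash
python3 -m inch '[[[-3,-4,0,0,0,-4,0],[-2,-4,1,0,0,-4,0],[0,-2,4,0,0,-4,0],[0,0,6,0,0,-4,0],[0,0,6,0,0,0,0],[0,0,5,0,0,0,0],[0,0,0,0,0,0,0]]]'
python3 - <<'E'
from h import *
rep()
look("scene",195,150,90,85,8,"s15.png");look("top",215,120,80,65,9,"t15.png");look("top",200,110,230,150,3,"t16.png")
C=caseT(.6685,.1149,-.15,1)
for n,o,f in(("scene",(195,150),8),("top",(215,120),9)):
  for k in(0,1):
    C=caseT(.6685,.1149,-.15,k); print(n,k,((proj(n,np.array([(C@[a,b,.04,1])[:3] for a in(.024,-.024) for b in(.06,-.06)]))-o)*f).round(0).tolist())
E
```

```text
time: 31.52
tool_pos: [0.418, -0.0642, 0.2677]
orientation: [0.591, 0.387, -0.477, 0.523]
ft_force: [0.4, 0.7, -0.1]
opening: 0.998
31.52 [ 0.418  -0.0642  0.2677] F [ 0.4  0.7 -0.1] op 0.998 q [ 0.26 -0.3  -0.15  2.17 -0.03  1.02 -0.04]
[[ 0.244  0.957 -0.159]
 [-0.042 -0.153 -0.987]
 [-0.969  0.248  0.002]]
scene 0 [[200.0, 463.0], [426.0, 360.0], [271.0, 549.0], [495.0, 441.0]]
scene 1 [[223.0, 402.0], [452.0, 301.0], [296.0, 490.0], [523.0, 383.0]]
top 0 [[196.0, 205.0], [566.0, 262.0], [182.0, 349.0], [546.0, 405.0]]
top 1 [[175.0, 234.0], [555.0, 293.0], [160.0, 382.0], [535.0, 440.0]]
```

View pics/s15.png

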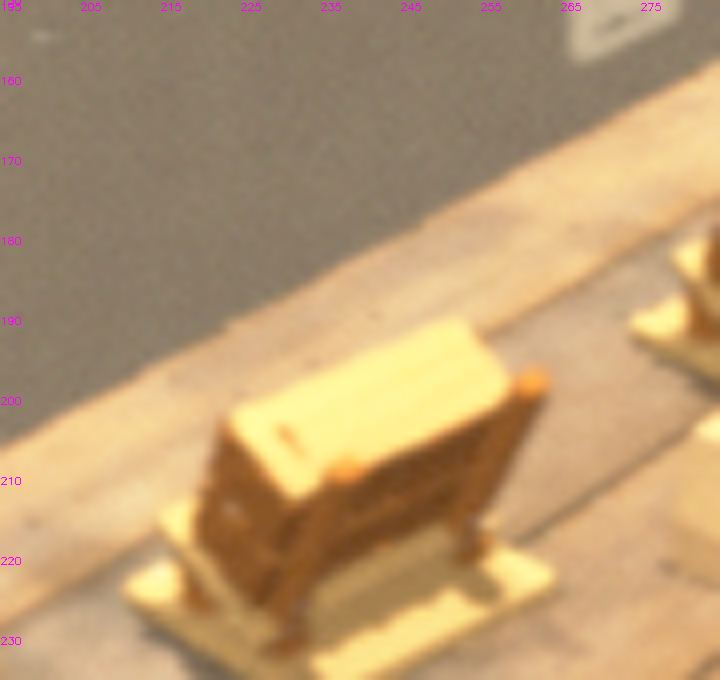

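View pics/t15.png

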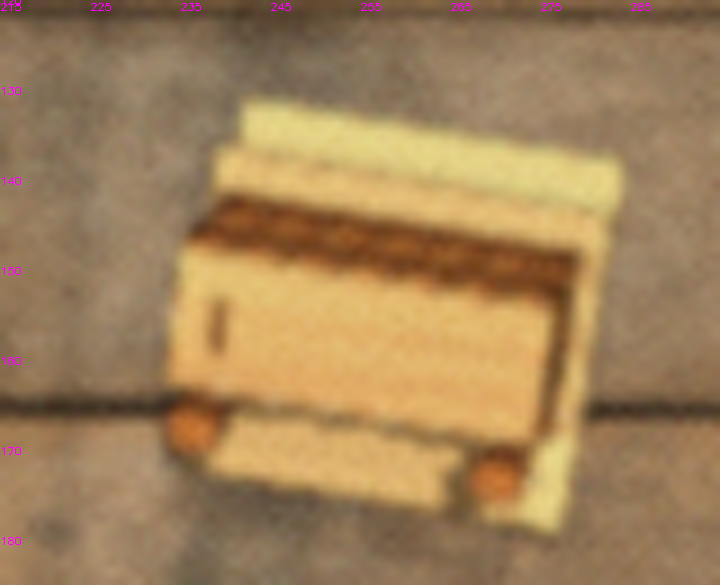

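View pics/t16.png

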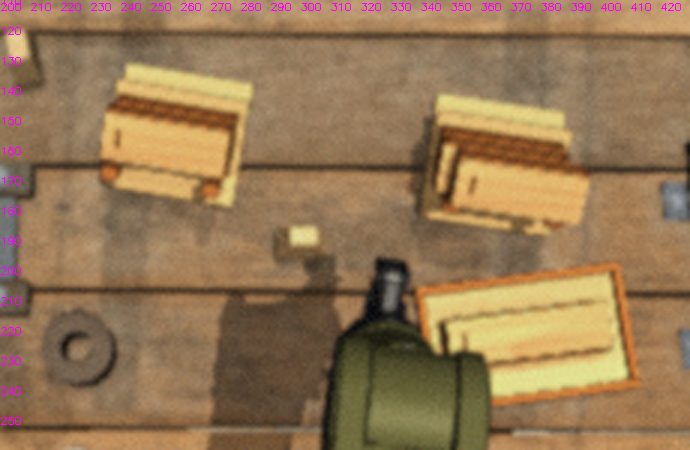

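```bash
python3 - <<'E'
from h import *
im=arm.grab_frame("scene")[:,:,::-1]; a=im[192:232,208:248].astype(float); a=np.clip(a*1.6,0,255).astype(np.uint8)
s0=cv2.imread("pics/scene0.png"); b=np.clip(s0[185:225,208:248].astype(float)*1.6,0,255).astype(np.uint8)
cv2.imwrite("pics/z.png",np.hstack([cv2.resize(a,None,fx=10,fy=10,interpolation=cv2.INTER_CUBIC),cv2.resize(b,None,fx=10,fy=10,interpolation=cv2.INTER_CUBIC)]))
E
```

```text
(no output)
```

View pics/z.png

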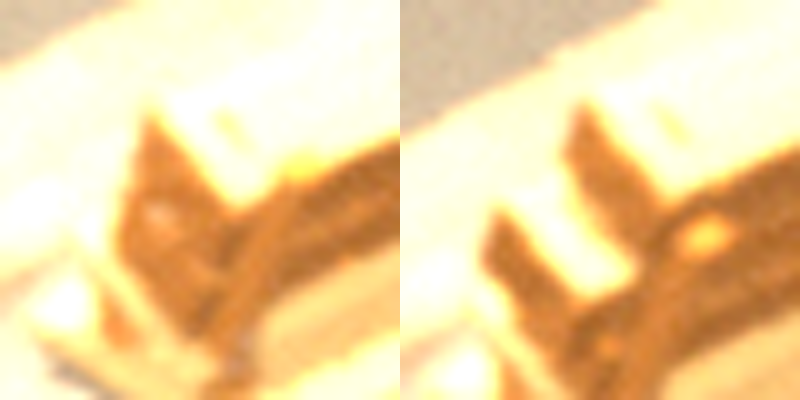

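```bash
python3 - <<'E'
from h import *
t=(np.array([[188,243],[558,298],[172,385],[528,443]])+.5)/9-.5+[215,120]
s=(np.array([[233,410],[463,320],[297,497],[512,382]])+.5)/8-.5+[195,150]
X=tri(t,s); print(X.round(4)); d=X[1]-X[0]+X[3]-X[2]; print("yaw",np.arctan2(d[0],-d[1]), "len",np.linalg.norm(X[0]-X[1]),np.linalg.norm(X[2]-X[3]))
u=X[:2].mean(0)-X[2:].mean(0); print("pitch",np.degrees(np.arctan2(u[2],np.hypot(*u[:2]))),"roll",(X[[0,2]].mean(0)-X[[1,3]].mean(0)).round(4),"centre",X.mean(0),"model",(caseT(.6685,.1149,-.15,1)@[0,0,.04,1])[:3])
E
```

```text
[[0.6578 0.1745 0.1202]
 [0.6406 0.0579 0.1162]
 [0.6191 0.1816 0.0961]
 [0.6004 0.0691 0.1024]]
yaw -0.15560891968652385 len 0.11797370751110378 0.11422949516160895
pitch 25.09965182665946 roll [ 0.018   0.1146 -0.0011] centre [0.62946269 0.12075276 0.10873907] model [0.62894916 0.12087753 0.11128203]
```

The cover's four top corners shift uniformly, by under 1 px, compared with the original stack geometry. That shows no tilt, and the centre is within 3 mm of the model. The long case sits inside the tray at top view (377,220), the other stack, block and roll look unchanged, and the arm is clear. I'll hand in.

```bash
python3 - <<'E'
from workcell import arm
print(arm.observe()["time"],arm.observe()["ft_force"].round(1)); print(arm.close_job())
E
```

```text
31.725 [0.3 1.4 0.5]
the job is handed in; nothing more can be done
None
```

The job is done and handed in at 31.7 s of the 58 s allowed; the hand-in gives no verdict. I set the cover case flat on the bench, laid the long case in the tray, and put the cover back on the lowest case, where it settled against the posts when let go.

**Last checks**
- **Long case:** it lies flat and centred inside the tray in both views.
- **Cover case:** the centre of its top is within 3 mm of where it should be, and its yaw is -0.156 rad against -0.15 for the stand. Its sideways offset from the case below is under about 2 mm.
- **Everything else:** the lowest case, the other stack, the roll and the block look unmoved. I did not check the mallet and calliper again at the end, but nothing was moved near them. The gripper was open and clear, with no contact force.

**Checks that disagreed**
- **Camera bias:** the scene camera disagreed with the top camera by 1–2 px, about 5 mm on the cover and up to about 15 mm on the tray. I aimed mostly by the top view and confirmed by touch.
- **Slope angle of the cover:** the fit over all four corners gave 25° instead of 30°, but one corner is partly hidden by a post. The clear left pair gave 31.5°.
- **Contact height:** the cover met the lowest case about 2 mm higher than predicted. About 1 mm of that fits my stack-height error.
- **Bright spot:** a small bright spot shows at the seam on the left end. I took it as a sliver of the lower case's top rather than a gap.

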